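Change the block in the carving jig

TASK

The fresh plain block is wanted in the carving jig, but it lies along the back of the stock tray behind two small posts: first stand both posts aside on the spare plank, then lay the block, same underside down, in the jig between its corner stops. After that lay the finished paw foot in the tray, its underside down, centred and lying along the back just as the block did. Last, stand the two posts back in the tray, each exactly where it stood at the start; leave everything resting upright and never tip a post over.

Things in the scene. Friction and masses are not known exactly. Their poses are not given: they have to be found in the camera images.
- blank: Plain sawn rectangular wooden block, 50 (x) x 130 (y) x 55 (z) mm, 0.23 kg. Origin: centre of its underside. Lies at the back of the tray at the start. Its 50 mm width is the one to grip, once the posts are away (about 10 mm is free before it until then, 37 mm behind it to the tray's back fence).
- paw: Finished carved furniture foot lying on its flat underside, about 50 (x) x 122 (y) x 50 (z) mm, 0.18 kg: a plain square shank 50 mm wide and 50 mm high from y = -60 to +20 mm, then a lower three-toed paw to y = +62 mm. Origin: underside, middle of its length. Grip across the shank, e.g. at y = -10 mm (centre of mass near there). Starts on the bench outside the tray.
- newel_round: Wooden post piece with ROUND base, 0.13 kg: base 56 mm diameter up to z = 55 mm (curved shoulders), above it a plain round post 25 mm diameter up to z = 115 mm. Origin: centre of its underside, z up. Stands at the front of the tray, in front of the block; which of the two posts is left or right varies.
- newel_square: Wooden post piece with SQUARE base, 0.16 kg: base 56 x 56 mm up to z = 45 mm, step 42 x 42 mm up to z = 55 mm, above it a square post 24 x 24 mm up to z = 100 mm (sides along its x and y). Origin: centre of its underside, z up. Stands at the front of the tray beside the round one, about 72 mm apart centre to centre (gap about 16 mm).
- tray: Fixed dark wooden stock tray, 180 x 180 mm, floor 8 mm thick (things in it stand at z = 8 mm), with a 28 mm high (above the bench), 8 mm thick fence on its back (+x) and both sides (y = +-86 mm), open in front (-x). Its origin is at bench level under the CENTRE OF THE BACK PLACE, where the block lies, long side along the tray's y; the inside runs from x = -110 to +62 mm and y = -82 to +82 mm. The posts stand at about x = -63, y = +-36 mm.
- plank: Fixed spare plank, the side area: 110 (x) x 220 (y) mm, 18 mm thick, bare. Origin: centre of its underside; its top is at z = 18 mm.
- jig: Fixed plywood carving jig, 100 (x) x 180 (y) mm, 14 mm thick base (top at z = 14 mm) with dark corner stops 10 mm high that frame a place 66 (x) x 146 (y) mm; the long sides are open between the stops for 84 mm. Origin: centre of the underside, under the middle of that place; the block's long side goes along its y, either way round.
Things that resemble listed ones, but are neither listed nor needed, are in the scene too. What is shaped like the newel_round but pink or turquoise is not meant.

How it is judged:
By the outcome, as a careful person would: the job done as asked, in the order asked, and still so for the second after the job is handed in, with the robot touching nothing.
It also fails if it takes over 118 s, if anything falls off the work surface, if the arm or the gripper's body presses on something with over 40 N, if the wrist force passes 120 N, or if a joint passes its speed limit or range.

ROBOT

A 6-joint arm with a two-finger parallel gripper is mounted at the origin on the work surface. World frame = base frame: x ahead of the robot, y to its left, z up, the work surface at z = 0. Lengths are in m, angles in degrees, forces in N, time in s.
With the tool pointing down it reaches from about 0.375 to 0.9 m from the base axis. Payload 3.1 kg.
Tool frame: the origin (TCP) lies between the finger pads; the fingertips stand 11 mm ahead of it and the grasp point (between the pads) lies 8 mm behind it; x points along the fingers, y is the direction in which the jaws open and shut, and the axes are right-handed (so a half turn about x gives the same grasp; the last joint's range is limited). The gripper opens to 87 mm and grips with 3 to 60 N. Pads are 19 mm wide; open, the fingers measure 117 mm over their backs; the gripper's body (75 mm by 190 mm) begins 51 mm behind the grasp point.
Start: joints at [-77.722, 30.224, 82.088, -0, 67.689, -10.227], TCP at [0.239, -0.577, 0.234] pointing down, gripper open.
Joint ranges: [-176.69, 176.69], [-43.24, 126.21], [12.49, 139.97], [-82, 262], [0, 151.66], [-163.58, 163.58]. Speed limits (degrees/s): [159.86, 159.86, 180, 180, 180, 180].

INTERFACE

Orientations are given as a 3x3 rotation matrix whose columns are the frame's x, y, z axes.
In Python, from rig import bot gives the robot as it stands.
- The arm moves only by the shell command python3 -m inch 'ROWS' [OPENING]. ROWS is a JSON object of lists of equal length, an entry for each row: "dp": the shift along the tool's x, y, z in mm, a list of three; "yaw": the turn about the tool's x in degrees. In form: {"dp": [[tx, ty, tz], ...], "yaw": [yaw, ...]}. A call has 1 to 20 rows; each row shifts and turns the commanded pose from where the row before left it, along the tool's axes as they then stand; what a row does not reach is not made up. A row lasts 1/12 s, in which the tool goes at most 41.7 mm and 7.16 degrees, less where a joint would pass 70% of its speed; a pose out of reach is approached as far as the arm can. A call is refused whole if a number of a shift passes 41.7 or a number of a turn 7.16, either way. A call with a gripper value outside its range is refused whole. OPENING is the finger opening in mm, from 0 to 87, set as the call begins (- or left out, the last holds). The fingers move at their own pace and stop on an object; the grip force is fixed at half the most. Time passes only in rows, so rows that do not move let the fingers close. It gives the time, the measured TCP pose, the force and the opening at its end, in the units of the state.
- bot.read_state(): the state, without advancing time (a new reading comes with each control period).
- bot.capture(name): name is "scene" or "top" or "wrist"; returns a dict with "color" (420x560x3 uint8, red, green, blue), "intrinsics" (3x3 intrinsics, pixels), "pose" (4x4, takes a point from camera to world coordinates). Camera axes: x right, y down, z forward; pixel columns grow to the right and rows downward; lengths in m; the calibration is good to about 2 mm. The wrist camera is an equidistant fisheye: a pixel r from the principal point sees the ray r / f radians off the axis. A picture is of the moment at which its call begins. There is no depth.
- bot.hand_in(): hands the job in, once; it reports no verdict.
The state is a dict: "time_s": time; "joint_positions": joint angles; "qvel": joint speeds; "tau": joint torques, N m; "position": TCP position; "tcp_rot": TCP orientation; "force": force on the tool from outside, world axes, zero at the start; "moment": the same for the moment, N m; "opening": opening from 0.0 (shut) to 1.0 (fully open).
Only numpy, scipy, OpenCV 4.12 (cv2) and the standard library are available. Lean on these libraries where they do the work, as an engineer would, in place of code of your own. Each camera call takes 0.05 s, during which the arm holds its last target.

## Working session

There is one attempt and no reset: what is moved stays moved. The work goes in short steps, Python scripts to look and compute and a shell command to move; the robot and the scene stay as the last step left them, time stands still between calls to the robot, and variables do not carry over. Pictures are saved under pics/ and viewed, and the job is handed in when it is done.

```bash
mkdir -p pics; ls; python3 - <<'E'
from rig import bot
import cv2,numpy as np
np.set_printoptions(precision=4,suppress=True)
s=bot.read_state();print(s['time_s'],s['position'],s['tcp_rot'],s['opening'])
for n in ["scene","top","wrist"]:
    c=bot.capture(n);cv2.imwrite(f'pics/{n}0.png',c['color'][:,:,::-1]);print(n,c['intrinsics'],c['pose'])
E
```

```text
pics
0.0 [ 0.2391 -0.5767  0.2326] [[-0.0005  0.3828 -0.9238]
 [ 0.0021 -0.9238 -0.3828]
 [-1.     -0.0021 -0.0004]] 0.9993475544280048
scene [[531.0139   0.     279.508 ]
 [  0.     531.0139 206.8424]
 [  0.       0.       1.    ]] [[-0.8339  0.35   -0.4267  1.1068]
 [ 0.5518  0.5425 -0.6335  0.7912]
 [ 0.0097 -0.7637 -0.6455  0.8914]
 [ 0.      0.      0.      1.    ]]
top [[500.8063   0.     286.634 ]
 [  0.     500.8063 219.1061]
 [  0.       0.       1.    ]] [[ 0.0245 -0.9943  0.1042  0.4579]
 [-0.9997 -0.025  -0.0034 -0.0583]
 [ 0.0059 -0.1041 -0.9946  1.2129]
 [ 0.      0.      0.      1.    ]]
wrist [[325.1923   0.     277.5225]
 [  0.     325.1923 211.8718]
 [  0.       0.       1.    ]] [[ 0.3826 -0.8918 -0.2416  0.3045]
 [-0.9239 -0.3695 -0.0991 -0.5502]
 [-0.0009  0.2612 -0.9653  0.3835]
 [ 0.      0.      0.      1.    ]]
```

View pics/top0.png

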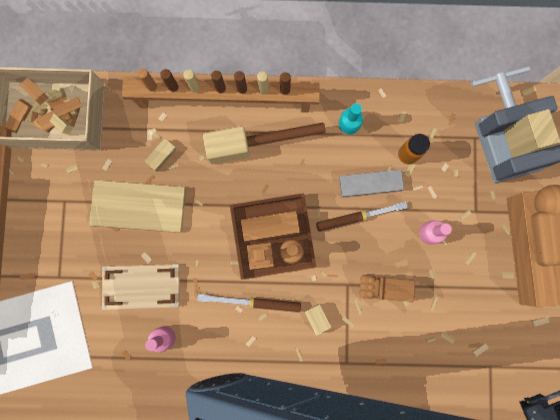

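View pics/scene0.png

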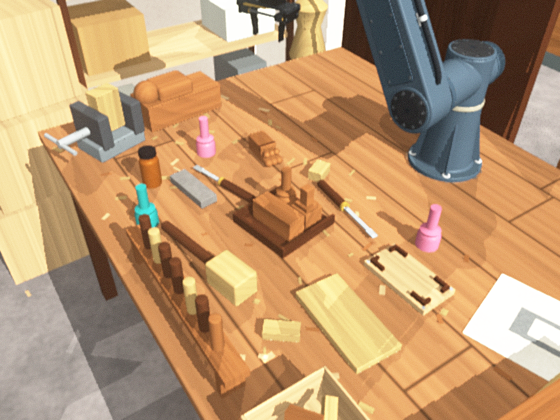

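View pics/wrist0.png

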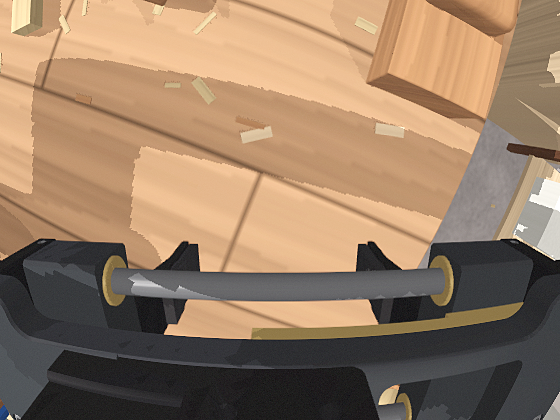

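The top view shows the tray at about (272,237). In it are the block (270,224), the square post (259,256) and the round post (291,250). The paw is at (387,289), the plank at (138,206) and the jig at (141,287). Next I'll enlarge these areas.

```bash
python3 - <<'E'
import cv2
t=cv2.imread('pics/top0.png')
def crop(n,x,y,w,h,k):
    cv2.imwrite(n,cv2.resize(t[y:y+h,x:x+w],None,fx=k,fy=k,interpolation=cv2.INTER_CUBIC))
crop('pics/c_tray.png',225,188,100,95,6)
crop('pics/c_left.png',80,170,115,150,4)
crop('pics/c_paw.png',350,262,75,50,8)
t=cv2.imread('pics/scene0.png')
crop('pics/c_sc.png',220,120,130,140,4)
E
```

```text
(no output)
```

View pics/c_tray.png

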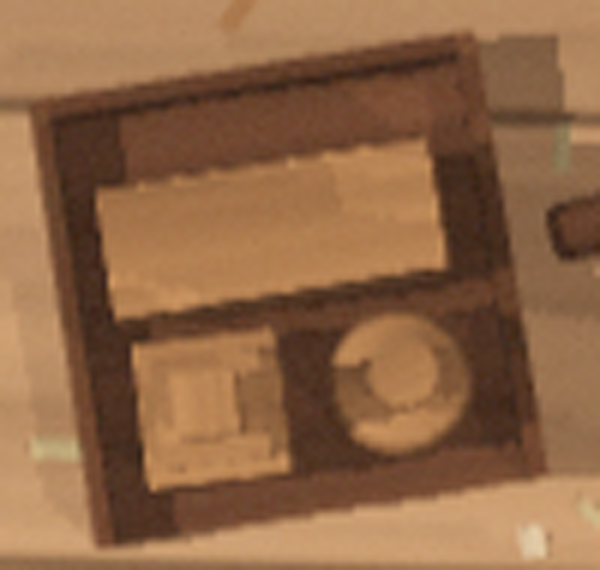

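View pics/c_left.png

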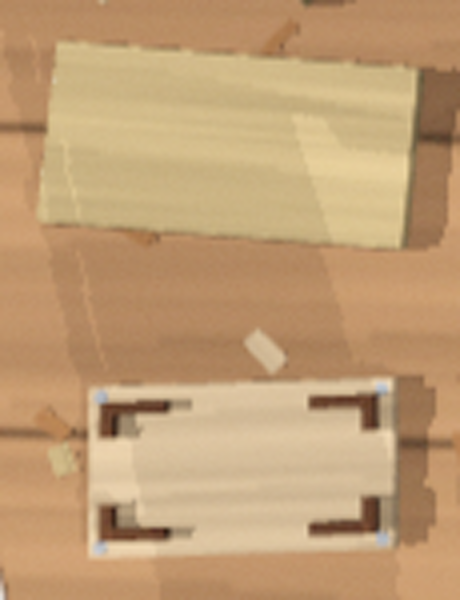

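View pics/c_paw.png

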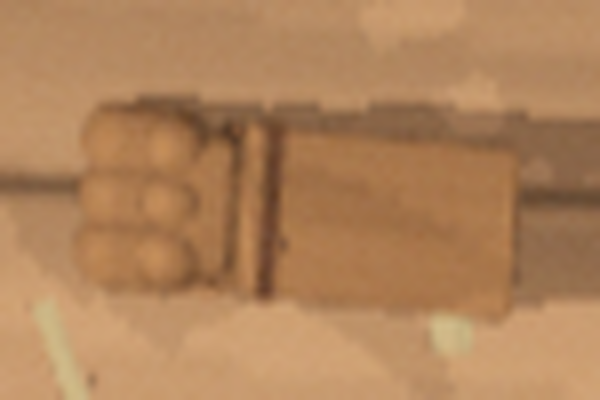

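View pics/c_sc.png

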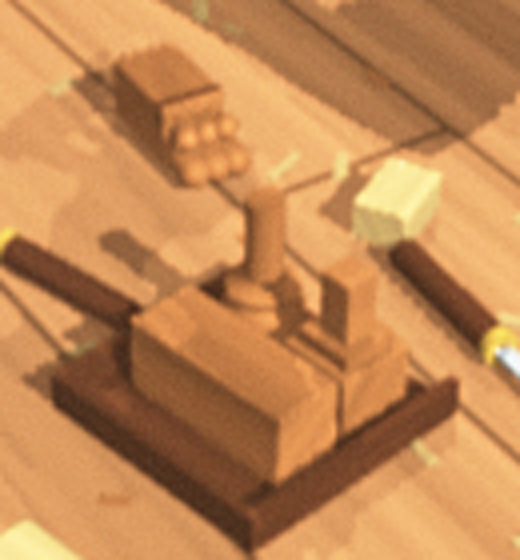

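Look-alikes for each item, by top-view pixel:
- **Round post:** pink at (435,232) and (160,340), turquoise at (350,119), rack dowels at (145–285,80). The one meant is the brown post in the tray at (291,250).
- **Block:** off-cuts at (318,320) and (160,153), the mallet head at (226,143) and the grey stone at (371,183). The one meant is the block in the tray at (270,224).
- **Paw:** the large carved piece at (545,245). The one meant is at (387,289), with a three-toed end facing left.

The crops confirm these choices.

```bash
cat > h.py <<'E'
import numpy as np
np.set_printoptions(precision=4,suppress=True)
KT=np.array([[500.8063,0,286.634],[0,500.8063,219.1061],[0,0,1]])
PT=np.array([[0.0245,-0.9943,0.1042,0.4579],[-0.9997,-0.025,-0.0034,-0.0583],[0.0059,-0.1041,-0.9946,1.2129]])
KS=np.array([[531.0139,0,279.508],[0,531.0139,206.8424],[0,0,1]])
PS=np.array([[-0.8339,0.35,-0.4267,1.1068],[0.5518,0.5425,-0.6335,0.7912],[0.0097,-0.7637,-0.6455,0.8914]])
def bp(K,P,uv,z):
    d=P[:,:3]@np.linalg.solve(K,[uv[0],uv[1],1.]); o=P[:,3]
    return o+d*(z-o[2])/d[2]
def cr(pts,k,x0,y0): return [((u+.5)/k-.5+x0,(v+.5)/k-.5+y0) for u,v in pts]
def top(pts,k,x0,y0,z): return np.array([bp(KT,PT,p,z) for p in cr(pts,k,x0,y0)])[:,:2]
def rep(n,q):
    q=np.array(q); L=[np.linalg.norm(q[(i+1)%4]-q[i])*1000 for i in range(4)]
    e=(q[0]+q[3]-q[1]-q[2]); # +y dir (image left)
    f=(q[0]+q[1]-q[2]-q[3])
    print(n,'c',q.mean(0),'sides',np.round(L,1),'yaw(from y)',np.degrees(np.arctan2(-e[0],e[1])).round(2),'yaw(x)',np.degrees(np.arctan2(f[1],f[0])).round(2))
E
python3 - <<'E'
from h import *
T=(6,225,188)
rep('tray',top([(35,103),(470,33),(545,472),(98,547)],*T,.028))
rep('block',top([(97,188),(430,138),(445,268),(118,320)],*T,.063))
rep('sq base',top([(133,343),(272,327),(290,472),(152,490)],*T,.053))
rep('sq top',top([(165,372),(232,365),(243,430),(180,440)],*T,.108))
print('round top',top([(404,370)],*T,.123),'base',top([(402,383)],*T,.045))
L=(4,80,170)
rep('plank',top([(57,42),(417,68),(403,248),(40,222)],*L,.018))
rep('jig',top([(90,387),(395,378),(396,545),(90,557)],*L,.014))
rep('stops',top([(100,402),(379,394),(379,533),(99,542)],*L,.024))
rep('shank',top([(280,128),(518,148),(508,318),(265,298)],8,350,262,.05))
E
```

```text
tray c [ 0.5423 -0.0297] sides [175.3 176.7 177.6 177.3] yaw(from y) 10.78 yaw(x) 10.44
block c [ 0.5623 -0.0243] sides [129.6  50.6 126.8  51.5] yaw(from y) 10.26 yaw(x) 9.39
sq base c [ 0.4932 -0.0025] sides [54.  56.2 53.4 57. ] yaw(from y) 8.4 yaw(x) 8.95
sq top c [ 0.4937 -0.0026] sides [24.7 24.2 23.3 25.5] yaw(from y) 8.86 yaw(x) 12.8
round top [[ 0.5065 -0.0751]] base [[ 0.5049 -0.0757]]
plank c [0.6063 0.2978] sides [217.8 109.  217.6 109.2] yaw(from y) -2.7 yaw(x) -1.7
jig c [0.4149 0.2802] sides [181.1  98.2 180.1  99.8] yaw(from y) 3.35 yaw(x) 3.32
stops c [0.4146 0.2794] sides [164.1  81.1 163.5  81.5] yaw(from y) 3.12 yaw(x) 2.95
shank c [ 0.4234 -0.3243] sides [68.9 48.7 70.  48.8] yaw(from y) -3.32 yaw(x) -4.17
```

```bash
cat >> h.py <<'E'
def psi(R): return np.degrees(np.arctan2(R[1,1],R[0,1]))
def goto(x,y,z,ps):
    from rig import bot
    s=bot.read_state(); R=np.array(s['tcp_rot']); p=np.array(s['position'])
    yaw=-((ps-psi(R)+180)%360-180)
    a=np.radians(ps); ty=np.array([np.cos(a),np.sin(a)]); tz=np.array([np.sin(a),-np.cos(a)])
    d=np.array([x,y])-p[:2]
    print('t',round(s['time_s'],2),'pos',p,'psi',round(psi(R),2),'| yaw',round(yaw,2),'then x(down)',round((p[2]-z)*1000,1),'y',round(d@ty*1000,1),'z',round(d@tz*1000,1),'F',np.round(s['force'],1),'open',round(s['opening']*87,1))
E
python3 -c "
from h import *
goto(.5,-.05,.26,10)"
```

```text
t 0.15 pos [ 0.2392 -0.5768  0.2328] psi -67.49 | yaw -77.49 then x(down) -27.2 y 348.4 z -473.5 F [ 0.4 -0.4  0.3] open 86.9
```

```bash
python3 -m inch '{"dp":[[-3,0,0],[-3,0,0],[-3,0,0],[-3,0,0],[-3,0,0],[-3,0,0],[-3,0,0],[-3,0,0],[-3,0,0],[0,0,0],[0,0,0],[0,0,0]],"yaw":[-6,-6.5,-6.5,-6.5,-6.5,-6.5,-6.5,-6.5,-6.5,-6.5,-6.5,-7]}' 45
python3 -m inch '{"dp":[[0,10,-13],[0,20,-27],[0,20,-27],[0,20,-27],[0,20,-27],[0,20,-27],[0,20,-27],[0,20,-27],[0,20,-27],[0,20,-27],[0,20,-27],[0,20,-27],[0,20,-27],[0,20,-27],[0,20,-27],[0,20,-27],[0,20,-27],[0,15,-20],[0,3.4,-8.5],[0,0,0]],"yaw":[0,0,0,0,0,0,0,0,0,0,0,0,0,0,0,0,0,0,0,0]}' 
python3 - <<'E'
from h import *
from rig import bot
import cv2
goto(.5,-.05,.26,10)
c=bot.capture('wrist');cv2.imwrite('pics/w1.png',c['color'][:,:,::-1]);np.savez('w1.npz',**c)
E
```

```text
time_s: 1.15
position: [0.2392, -0.5771, 0.2602]
tcp_rot: [[-0.0, 0.982, 0.188], [0.001, 0.188, -0.982], [-1.0, -0.0, -0.001]]
force: [0.1, -0.3, -0.3]
opening: 0.52
time_s: 2.82
position: [0.4954, -0.0464, 0.2603]
tcp_rot: [[-0.001, 0.983, 0.186], [0.0, 0.186, -0.983], [-1.0, -0.001, -0.001]]
force: [0.4, -1.3, -0.4]
opening: 0.514
t 2.82 pos [ 0.4954 -0.0464  0.2603] psi 10.72 | yaw 0.72 then x(down) 0.3 y 3.9 z 4.3 F [ 0.4 -1.3 -0.4] open 44.7
```

View pics/w1.png

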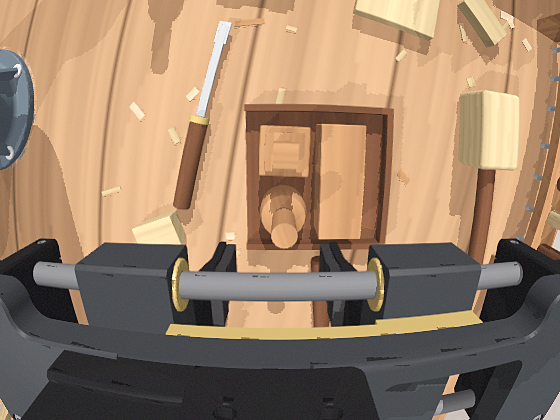

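The wrist view shows the whole tray at (320,175), with the square post at (285,150), the round post at (283,215) and the block at (341,180). I'll enlarge it to measure.

```bash
python3 - <<'E'
import cv2
t=cv2.imread('pics/w1.png')
cv2.imwrite('pics/w1c.png',cv2.resize(t[98:255,235:405],None,fx=4.7,fy=4.7,interpolation=cv2.INTER_CUBIC)[:600])
E
```

```text
(no output)
```

View pics/w1c.png

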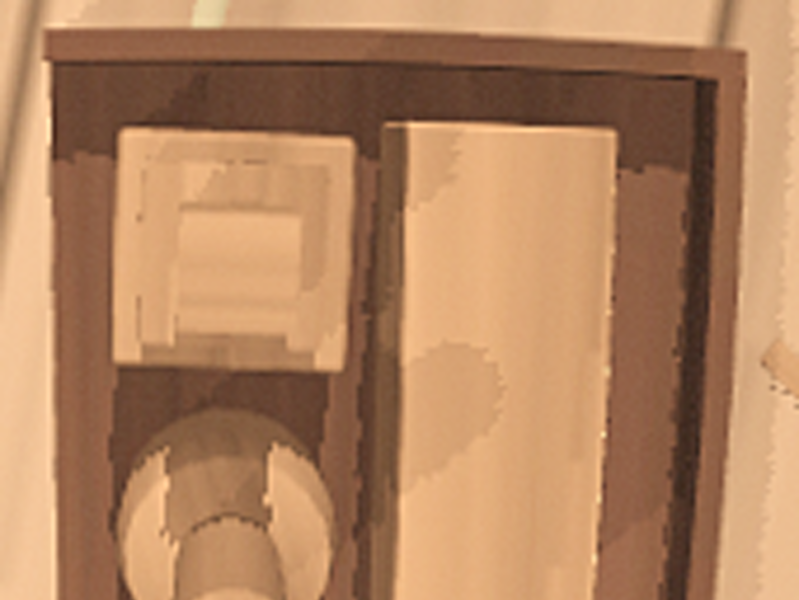

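```bash
python3 - <<'E'
import cv2
t=cv2.imread('pics/w1.png')
cv2.imwrite('pics/w1d.png',cv2.resize(t[170:260,240:400],None,fx=5,fy=5,interpolation=cv2.INTER_CUBIC))
E
cat >> h.py <<'E'
def wray(c,uv):
    K=c['intrinsics'];P=c['pose']
    a=(uv[0]-K[0,2]);b=(uv[1]-K[1,2]); r=np.hypot(a,b); th=r/K[0,0]
    d=np.array([np.sin(th)*a/r,np.sin(th)*b/r,np.cos(th)])
    return P[:3,3],P[:3,:3]@d
def wbp(c,uv,z):
    o,d=wray(c,uv); return (o+d*(z-o[2])/d[2])[:2]
def wcr(c,pts,k,x0,y0,z): return np.array([wbp(c,p,z) for p in cr(pts,k,x0,y0)])
def wproj(c,X):
    P=c['pose'];K=c['intrinsics'];q=P[:3,:3].T@(np.array(X)-P[:3,3]);th=np.arctan2(np.hypot(q[0],q[1]),q[2]);n=np.hypot(q[0],q[1])
    return K[0,2]+K[0,0]*th*q[0]/n,K[1,2]+K[0,0]*th*q[1]/n
E
```

```text
(no output)
```

View pics/w1d.png

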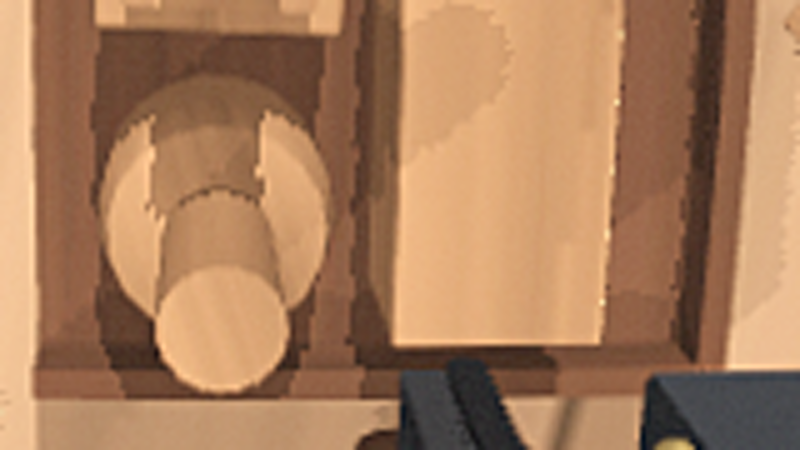

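```bash
python3 - <<'E'
from h import *
c=np.load('w1.npz')
A=(4.7,235,98);B=(5,240,170)
def rp(n,q): # order: TL,TR,BR,BL ; image right = tray +x, up = +y
    e=q[0]+q[1]-q[2]-q[3]; f=q[1]+q[2]-q[0]-q[3]
    L=[np.linalg.norm(q[(i+1)%4]-q[i])*1000 for i in range(4)]
    print(n,q.mean(0),np.round(L,1),'yaw y',np.degrees(np.arctan2(-e[0],e[1])).round(2),'yaw x',np.degrees(np.arctan2(f[1],f[0])).round(2))
rp('tray',np.vstack([wcr(c,[(45,30),(745,50)],*A,.028),wcr(c,[(725,372),(35,398)],*B,.028)]))
rp('block',np.vstack([wcr(c,[(405,123),(617,128)],*A,.063),wcr(c,[(600,345),(393,346)],*B,.063)]))
rp('sq',wcr(c,[(120,128),(355,138),(346,372),(114,362)],*A,.053))
print('round',wcr(c,[(222,328)],*B,.123), wcr(c,[(155,328),(290,328),(222,265),(222,392)],*B,.123))
E
```

```text
tray [ 0.5424 -0.0285] [178.5 173.3 179.3 179.1] yaw y 10.65 yaw x 11.58
block [ 0.5625 -0.0244] [ 49.7 129.9  48.9 128.9] yaw y 10.74 yaw x 10.91
sq [ 0.4939 -0.0027] [54.6 55.5 55.1 55.3] yaw y 9.05 yaw x 8.38
round [[ 0.5062 -0.0748]] [[ 0.4938 -0.0771]
 [ 0.5187 -0.0724]
 [ 0.5038 -0.0627]
 [ 0.5086 -0.0875]]
```

```bash
python3 -c "
from h import *
goto(.4938,-.0026,.083,8.7)"
```

```text
t 2.87 pos [ 0.4951 -0.0478  0.2603] psi 10.64 | yaw 1.94 then x(down) 177.3 y 5.6 z -44.8 F [-0.6 -0.8 -0.2] open 45.0
```

```bash
python3 -m inch '{"dp":[[0,0,0],[0,2.8,-14],[0,2.8,-20],[0,0,-10.8],[15,0,0],[25,0,0],[25,0,0],[25,0,0],[20,0,0],[0,0,0]],"yaw":[1.9,0,0,0,0,0,0,0,0,0]}' 45
python3 - <<'E'
from h import *
from rig import bot
import cv2
goto(.4938,-.0026,.083,8.7)
c=bot.capture('wrist');cv2.imwrite('pics/w2.png',c['color'][:,:,::-1]);np.savez('w2.npz',**c)
E
```

```text
time_s: 3.7
position: [0.4912, -0.0038, 0.1473]
tcp_rot: [[-0.008, 0.989, 0.148], [0.001, 0.149, -0.989], [-1.0, -0.008, -0.003]]
force: [0.3, -0.1, 0.7]
opening: 0.516
t 3.7 pos [ 0.4912 -0.0038  0.1473] psi 8.54 | yaw -0.16 then x(down) 64.3 y 2.8 z -0.8 F [ 0.3 -0.1  0.7] open 44.9
```

View pics/w2.png

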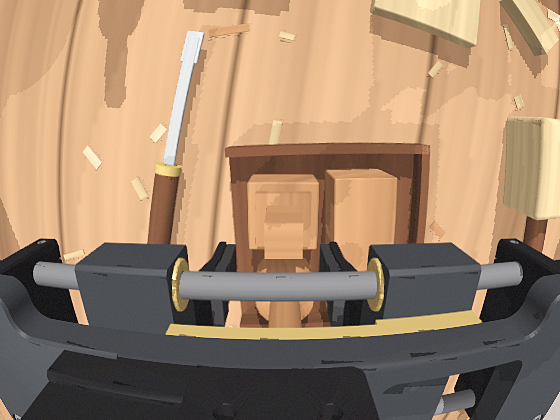

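```bash
python3 -m inch '{"dp":[[0,0,0],[0,0,0]],"yaw":[0,0]}'; python3 -c "
from h import *
goto(.4938,-.0026,.083,8.7)
c=np.load('w2.npz')
print(c['pose'][:3,3])
print(wproj(c,[.4938,-.0026,.108]))
a=np.radians(8.7);R=np.array([[np.cos(a),-np.sin(a)],[np.sin(a),np.cos(a)]])
for d in [(-28,28),(28,28)]:
  q=np.array([.4938,-.0026])+R@np.array(d)/1000
  print(wproj(c,[*q,.053]))
"
```

```text
time_s: 3.92
position: [0.4952, -0.0039, 0.1518]
tcp_rot: [[0.003, 0.989, 0.149], [-0.001, 0.149, -0.989], [-1.0, 0.002, 0.001]]
force: [1.1, -0.3, 0.3]
opening: 0.522
t 3.92 pos [ 0.4952 -0.0039  0.1518] psi 8.58 | yaw -0.12 then x(down) 68.8 y -1.2 z -1.5 F [ 1.1 -0.3  0.3] open 45.4
[0.4814 0.066  0.2983]
(np.float64(283.44917630466324), np.float64(240.6739051676196))
(np.float64(246.31581498123882), np.float64(181.40074641704638))
(np.float64(319.3064511068978), np.float64(181.36304588234003))
```

```bash
python3 - <<'E'
import cv2
t=cv2.imread('pics/w2.png')
cv2.imwrite('pics/w2c.png',cv2.resize(t[165:275,205:365],None,fx=5,fy=5,interpolation=cv2.INTER_CUBIC))
E
```

```text
(no output)
```

View pics/w2c.png

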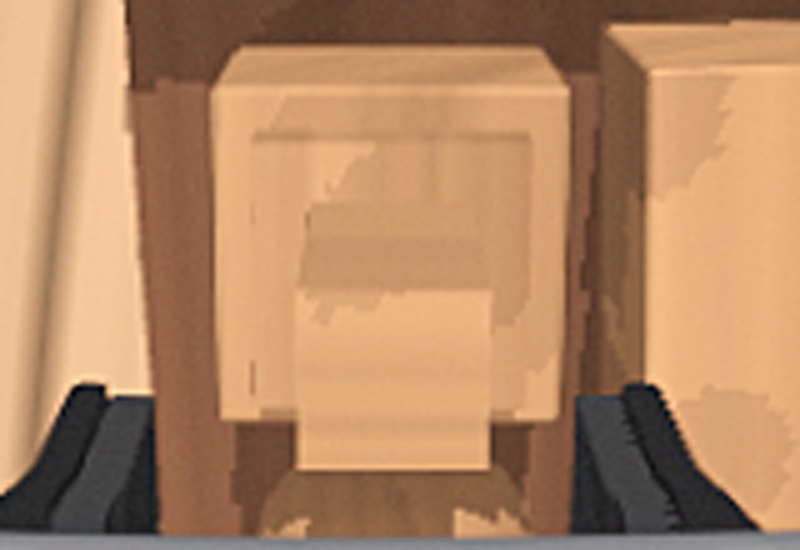

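```bash
python3 -m inch '{"dp":[[8,-1,-1],[15,0,0],[20,0,0],[15,0,0],[8,0,0],[3,0,0],[0,0,0],[0,0,0],[0,0,0],[0,0,0]],"yaw":[0,0,0,0,0,0,0,0,0,0]}'; python3 -c "
from h import *
goto(.4938,-.0026,.083,8.7)"
```

```text
time_s: 4.75
position: [0.4938, -0.0024, 0.0824]
tcp_rot: [[0.002, 0.989, 0.15], [-0.0, 0.15, -0.989], [-1.0, 0.002, 0.001]]
force: [0.7, -0.2, 0.3]
opening: 0.516
t 4.75 pos [ 0.4938 -0.0024  0.0824] psi 8.61 | yaw -0.09 then x(down) -0.6 y -0.0 z 0.2 F [ 0.7 -0.2  0.3] open 44.9
```

```bash
python3 -m inch '{"dp":[[0,0,0],[0,0,0],[0,0,0],[0,0,0],[0,0,0],[0,0,0],[0,0,0],[0,0,0],[0,0,0]],"yaw":[0,0,0,0,0,0,0,0,0]}' 5; python3 -c "
from h import *
goto(.4938,-.0026,.083,8.7)"
python3 -m inch '{"dp":[[-3,0,0],[-10,0,0],[-20,0,0],[-25,0,0],[-25,0,0],[-25,0,0],[-25,0,0],[-15,0,0],[-7,0,0],[0,0,0]],"yaw":[0,0,0,0,0,0,0,0,0,0]}' 
python3 -c "
from h import *
goto(.607,.355,.237,-2)"
```

```text
time_s: 5.5
position: [0.4932, -0.0023, 0.0816]
tcp_rot: [[0.0, 0.989, 0.15], [-0.0, 0.15, -0.989], [-1.0, 0.0, 0.0]]
force: [0.1, -0.6, -0.0]
opening: 0.271
t 5.5 pos [ 0.4932 -0.0023  0.0816] psi 8.6 | yaw -0.1 then x(down) -1.4 y 0.5 z 0.4 F [ 0.1 -0.6 -0. ] open 23.6
time_s: 6.33
position: [0.4939, -0.0025, 0.2386]
tcp_rot: [[0.004, 0.989, 0.15], [-0.001, 0.15, -0.989], [-1.0, 0.004, 0.002]]
force: [0.5, 0.2, -2.1]
opening: 0.274
t 6.33 pos [ 0.4939 -0.0025  0.2386] psi 8.61 | yaw 10.61 then x(down) 1.6 y 100.5 z -361.2 F [ 0.5  0.2 -2.1] open 23.9
```

```bash
python3 -m inch '{"dp":[[0,0,0],[0,0,0],[0,5,-20],[0,6,-24],[0,6,-24],[0,6,-24],[0,6,-24],[0,6,-24],[0,6,-24],[0,6,-24],[0,6,-24],[0,6,-24],[0,6,-24],[0,6,-24],[0,6,-24],[0,6,-20],[0,6,-12],[0,5,-5],[0,2,-2],[0,0,0]],"yaw":[5,5.5,0,0,0,0,0,0,0,0,0,0,0,0,0,0,0,0,0,0]}' 
python3 -m inch '{"dp":[[0,0,0],[0,0,0],[0,0,0]],"yaw":[0,0,0]}' 
python3 -c "
from h import *
goto(.605,.348,.093,-2)"
```

```text
time_s: 8.0
position: [0.6004, 0.3409, 0.2351]
tcp_rot: [[-0.002, 0.999, -0.033], [-0.001, -0.033, -0.999], [-1.0, -0.002, 0.001]]
force: [0.2, -0.0, -0.8]
opening: 0.273
time_s: 8.25
position: [0.6004, 0.3404, 0.2366]
tcp_rot: [[-0.001, 0.999, -0.034], [-0.0, -0.034, -0.999], [-1.0, -0.001, 0.0]]
force: [0.6, -0.0, -0.7]
opening: 0.275
t 8.25 pos [0.6004 0.3404 0.2366] psi -1.95 | yaw 0.05 then x(down) 143.6 y 4.4 z -7.8 F [ 0.6 -0.  -0.7] open 24.0
```

```bash
python3 -m inch '{"dp":[[10,2,-4],[20,2,-4],[25,0,0],[25,0,0],[22,0,0],[15,0,0],[10,0,0],[5,0,0],[4,0,0],[4,0,0],[0,0,0],[0,0,0],[0,0,0]],"yaw":[0,0,0,0,0,0,0,0,0,0,0,0,0]}' 
python3 -c "
from h import *
goto(.605,.348,.093,-2)"
```

```text
time_s: 9.33
position: [0.6054, 0.3494, 0.0976]
tcp_rot: [[0.002, 0.999, -0.033], [0.001, -0.033, -0.999], [-1.0, 0.002, -0.001]]
force: [0.5, 0.1, -1.3]
opening: 0.274
t 9.33 pos [0.6054 0.3494 0.0976] psi -1.89 | yaw 0.11 then x(down) 4.6 y -0.4 z 1.5 F [ 0.5  0.1 -1.3] open 23.8
```

```bash
python3 -m inch '{"dp":[[2,0,0],[1.5,0,0],[0.7,0,0],[0,0,0],[0,0,0]],"yaw":[0,0,0,0,0]}' 
python3 -c "
from h import *
goto(.605,.348,.0925,-2)"
```

```text
time_s: 9.75
position: [0.6048, 0.3492, 0.0923]
tcp_rot: [[-0.0, 0.999, -0.033], [-0.0, -0.033, -0.999], [-1.0, -0.0, 0.0]]
force: [0.6, 0.7, -1.6]
opening: 0.273
t 9.75 pos [0.6048 0.3492 0.0923] psi -1.89 | yaw 0.11 then x(down) -0.2 y 0.2 z 1.2 F [ 0.6  0.7 -1.6] open 23.8
```

```bash
python3 -m inch '{"dp":[[0.5,0,0],[0,0,0],[0,0,0]],"yaw":[0,0,0]}' 
python3 -m inch '{"dp":[[0,0,0],[0,0,0],[0,0,0],[0,0,0],[0,0,0],[0,0,0]],"yaw":[0,0,0,0,0,0]}' 45
python3 -c "
from h import *
goto(.605,.348,.0925,-2)"
python3 -m inch '{"dp":[[-8,0,0],[-20,0,0],[-30,0,0],[-40,0,0],[-30,0,0],[-17,0,0],[0,0,0]],"yaw":[0,0,0,0,0,0,0]}' 
python3 -c "
from h import *
goto(.5063,-.0750,.26,10)"
```

```text
time_s: 10.0
position: [0.6049, 0.3492, 0.0918]
tcp_rot: [[-0.0, 0.999, -0.033], [0.0, -0.033, -0.999], [-1.0, -0.0, -0.0]]
force: [-0.1, 0.0, -1.4]
opening: 0.276
time_s: 10.5
position: [0.6049, 0.3492, 0.092]
tcp_rot: [[0.0, 0.999, -0.033], [0.0, -0.033, -0.999], [-1.0, 0.0, -0.0]]
force: [0.8, 0.7, -0.1]
opening: 0.509
t 10.5 pos [0.6049 0.3492 0.092 ] psi -1.89 | yaw 0.11 then x(down) -0.5 y 0.1 z 1.2 F [ 0.8  0.7 -0.1] open 44.3
time_s: 11.08
position: [0.6077, 0.3504, 0.2438]
tcp_rot: [[0.011, 0.999, -0.033], [0.004, -0.033, -0.999], [-1.0, 0.011, -0.005]]
force: [1.4, -0.1, 0.1]
opening: 0.517
t 11.08 pos [0.6077 0.3504 0.2438] psi -1.89 | yaw -11.89 then x(down) -16.2 y -173.8 z 401.4 F [ 1.4 -0.1  0.1] open 45.0
```

```bash
python3 -m inch '{"dp":[[-6,0,0],[0,0,0],[0,-9,20],[0,-10,24],[0,-10,24],[0,-10,24],[0,-10,24],[0,-10,24],[0,-10,24],[0,-10,24],[0,-10,24],[0,-10,24],[0,-10,24],[0,-10,24],[0,-10,24],[0,-10,24],[0,-10,24],[0,-10,22],[0,-8,16],[0,-5,7]],"yaw":[-6,-6,0,0,0,0,0,0,0,0,0,0,0,0,0,0,0,0,0,0]}' 
python3 -m inch '{"dp":[[0,0,0],[0,0,0],[0,0,0]],"yaw":[0,0,0]}' 
python3 - <<'E'
from h import *
from rig import bot
import cv2
c=bot.capture('wrist');cv2.imwrite('pics/w3.png',c['color'][:,:,::-1]);np.savez('w3.npz',**c)
print(wproj(c,[.5063,-.0750,.123]))
goto(.5063,-.0750,.091,10)
E
```

```text
time_s: 12.75
position: [0.505, -0.0777, 0.2422]
tcp_rot: [[-0.001, 0.985, 0.173], [-0.0, 0.173, -0.985], [-1.0, -0.001, -0.0]]
force: [-0.2, 0.2, -0.7]
opening: 0.519
time_s: 13.0
position: [0.5058, -0.0748, 0.2426]
tcp_rot: [[-0.0, 0.984, 0.176], [0.001, 0.176, -0.984], [-1.0, -0.0, -0.001]]
force: [0.9, 0.7, 0.3]
opening: 0.515
(np.float64(278.80679793359724), np.float64(209.46189625389468))
t 13.05 pos [ 0.506  -0.0747  0.2427] psi 10.17 | yaw 0.17 then x(down) 151.7 y 0.3 z 0.4 F [ 0.1 -0.6  0.7] open 45.0
```

View pics/w3.png

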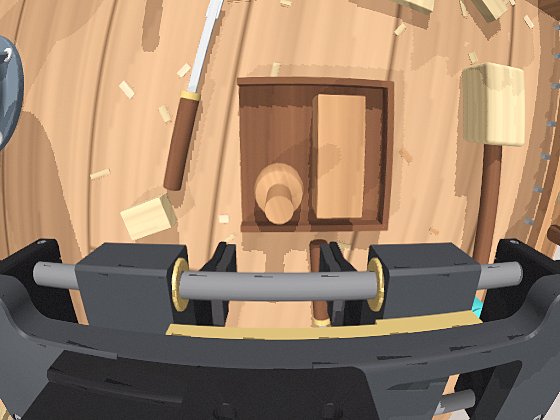

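The round post stands alone, with its top at about (279,209), where I predicted it. I'll descend.

```bash
python3 -m inch '{"dp":[[10,0,0],[25,0,0],[30,0,0],[30,0,0],[25,0,0],[15,0,0],[9,0,0],[5,0,0],[3,0,0],[0,0,0],[0,0,0],[0,0,0]],"yaw":[0,0,0,0,0,0,0,0,0,0,0,0]}' 
python3 -c "
from h import *
goto(.5063,-.0750,.091,10)"
```

```text
time_s: 14.05
position: [0.5067, -0.076, 0.0918]
tcp_rot: [[0.002, 0.984, 0.176], [-0.001, 0.176, -0.984], [-1.0, 0.002, 0.001]]
force: [0.3, -0.5, -0.9]
opening: 0.518
t 14.05 pos [ 0.5067 -0.076   0.0918] psi 10.11 | yaw 0.11 then x(down) 0.8 y -0.2 z -1.0 F [ 0.3 -0.5 -0.9] open 45.1
```

```bash
python3 -m inch '{"dp":[[0,0,-0.6],[0,0,0],[0,0,0],[0,0,0],[0,0,0],[0,0,0],[0,0,0],[0,0,0],[0,0,0]],"yaw":[0,0,0,0,0,0,0,0,0]}' 5; python3 -c "
from h import *
goto(.5063,-.0750,.091,10)"
python3 -m inch '{"dp":[[-3,0,0],[-10,0,0],[-20,0,0],[-25,0,0],[-25,0,0],[-25,0,0],[-25,0,0],[-13,0,0],[-4,0,0],[0,0,0]],"yaw":[0,0,0,0,0,0,0,0,0,0]}' 
python3 -c "
from h import *
goto(.608,.250,.24,-2)"
```

```text
time_s: 14.8
position: [0.5059, -0.0753, 0.091]
tcp_rot: [[0.0, 0.984, 0.175], [-0.0, 0.175, -0.984], [-1.0, 0.0, 0.0]]
force: [-0.2, -0.1, 1.2]
opening: 0.28
t 14.8 pos [ 0.5059 -0.0753  0.091 ] psi 10.1 | yaw 0.1 then x(down) -0.0 y 0.4 z -0.2 F [-0.2 -0.1  1.2] open 24.3
time_s: 15.63
position: [0.506, -0.0752, 0.2422]
tcp_rot: [[0.002, 0.984, 0.176], [-0.001, 0.176, -0.984], [-1.0, 0.002, 0.001]]
force: [0.4, 0.0, -0.8]
opening: 0.273
t 15.63 pos [ 0.506  -0.0752  0.2422] psi 10.11 | yaw 12.11 then x(down) 2.2 y 90.5 z -328.6 F [ 0.4  0.  -0.8] open 23.8
```

```bash
python3 -c "
from h import *
goto(.608,.250,.1025,10.1)"
```

```text
t 15.63 pos [ 0.506  -0.0752  0.2422] psi 10.11 | yaw 0.01 then x(down) 139.7 y 157.4 z -302.3 F [ 0.4  0.  -0.8] open 23.8
```

```bash
python3 -m inch '{"dp":[[0,6,-12],[0,12,-23],[0,12,-23],[0,12,-23],[0,12,-23],[0,12,-23],[0,12,-23],[0,12,-23],[0,12,-23],[0,12,-23],[0,12,-23],[0,12,-23],[0,10,-20],[0,6,-12],[0,3,-5],[0,0,0],[0,0,0],[0,0,0]],"yaw":[0,0,0,0,0,0,0,0,0,0,0,0,0,0,0,0,0,0]}' 
python3 -c "
from h import *
goto(.608,.250,.1025,10.1)"
```

```text
time_s: 17.13
position: [0.6069, 0.2483, 0.2404]
tcp_rot: [[-0.001, 0.985, 0.174], [-0.001, 0.174, -0.985], [-1.0, -0.002, 0.001]]
force: [0.4, 0.7, -1.2]
opening: 0.278
t 17.13 pos [0.6069 0.2483 0.2404] psi 10.05 | yaw -0.05 then x(down) 137.9 y 1.4 z -1.5 F [ 0.4  0.7 -1.2] open 24.2
```

```bash
python3 -m inch '{"dp":[[10,1,-1],[20,0,0],[25,0,0],[25,0,0],[22,0,0],[15,0,0],[10,0,0],[5,0,0],[3,0,0],[2,0,0],[1.5,0,0],[0.7,0,0],[0,0,0],[0,0,0],[0,0,0]],"yaw":[0,0,0,0,0,0,0,0,0,0,0,0,0,0,0]}' 
python3 -c "
from h import *
goto(.608,.250,.1010,10.1)"
```

```text
time_s: 18.38
position: [0.6084, 0.251, 0.1022]
tcp_rot: [[0.001, 0.984, 0.176], [0.0, 0.176, -0.984], [-1.0, 0.001, -0.0]]
force: [0.2, 0.1, -1.4]
opening: 0.285
t 18.38 pos [0.6084 0.251  0.1022] psi 10.11 | yaw 0.01 then x(down) 1.2 y -0.6 z 0.9 F [ 0.2  0.1 -1.4] open 24.8
```

```bash
python3 -m inch '{"dp":[[0.6,0,0],[0,0,0],[0,0,0]],"yaw":[0,0,0]}' 
python3 -m inch '{"dp":[[0,0,0],[0,0,0],[0,0,0],[0,0,0],[0,0,0],[0,0,0]],"yaw":[0,0,0,0,0,0]}' 45
python3 -c "
from h import *
goto(.605,.348,.0925,-2)"
python3 -m inch '{"dp":[[-8,0,0],[-20,0,0],[-30,0,0],[-40,0,0],[-30,0,0],[-15,0,0],[0,0,0]],"yaw":[0,0,0,0,0,0,0]}' 
python3 -m inch '{"dp":[[0,0,0],[0,0,0]],"yaw":[0,0]}' 70
python3 - <<'E'
from h import *
from rig import bot
import cv2
goto(.5624,-.0246,.242,10.7)
c=bot.capture('wrist');cv2.imwrite('pics/w4.png',c['color'][:,:,::-1])
E
```

```text
time_s: 18.63
position: [0.6081, 0.2509, 0.1011]
tcp_rot: [[0.0, 0.984, 0.176], [0.0, 0.176, -0.984], [-1.0, 0.0, -0.0]]
force: [-0.5, 0.1, -1.2]
opening: 0.281
time_s: 19.13
position: [0.6082, 0.2508, 0.1012]
tcp_rot: [[0.0, 0.984, 0.175], [0.0, 0.175, -0.984], [-1.0, 0.0, 0.0]]
force: [0.6, -0.2, -0.2]
opening: 0.513
t 19.13 pos [0.6082 0.2508 0.1012] psi 10.11 | yaw 12.11 then x(down) 8.7 y -6.6 z -97.0 F [ 0.6 -0.2 -0.2] open 44.6
time_s: 19.72
position: [0.6109, 0.2516, 0.2501]
tcp_rot: [[0.011, 0.984, 0.176], [0.002, 0.176, -0.984], [-1.0, 0.011, -0.001]]
force: [0.3, -0.3, 0.9]
opening: 0.52
time_s: 19.88
position: [0.6071, 0.2506, 0.2429]
tcp_rot: [[-0.002, 0.984, 0.175], [-0.001, 0.175, -0.984], [-1.0, -0.003, 0.0]]
force: [0.0, 0.2, -1.0]
opening: 0.595
t 19.88 pos [0.6071 0.2506 0.2429] psi 10.11 | yaw -0.59 then x(down) 0.9 y -95.0 z 262.1 F [ 0.   0.2 -1. ] open 51.8
```

View pics/w4.png

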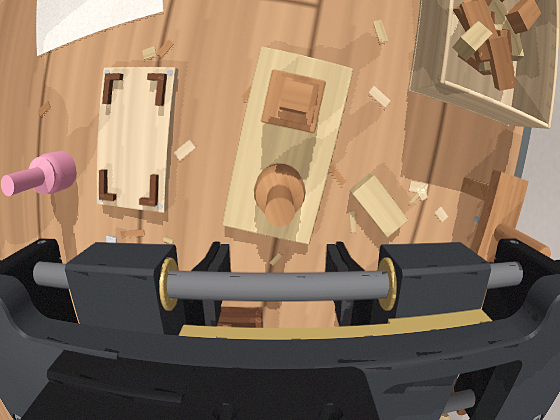

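Both posts stand on the plank, at (292,100) and (280,195). Next is the block.

```bash
python3 -m inch '{"dp":[[0,-4,10],[0,-8,22],[0,-8,22],[0,-8,22],[0,-8,22],[0,-8,22],[0,-8,22],[0,-8,22],[0,-8,22],[0,-8,22],[0,-8,22],[0,-7,18],[0,-3,10],[0,-1,4],[0,0,0],[0,0,0],[0,0,0]],"yaw":[-0.6,0,0,0,0,0,0,0,0,0,0,0,0,0,0,0,0]}' 70
python3 - <<'E'
from h import *
from rig import bot
import cv2
c=bot.capture('wrist');cv2.imwrite('pics/w5.png',c['color'][:,:,::-1]);np.savez('w5.npz',**c)
goto(.5624,-.0246,.030,10.7)
a=np.radians(10.7);R=np.array([[np.cos(a),-np.sin(a)],[np.sin(a),np.cos(a)]])
for d in [(-25,65),(25,65),(25,-65),(-25,-65)]:
  print(np.round(wproj(c,[*(np.array([.5624,-.0244])+R@np.array(d)/1000),.063]),1))
cv2.imwrite('pics/w5c.png',cv2.resize(c['color'][90:260,200:390,::-1],None,fx=3.5,fy=3.5,interpolation=cv2.INTER_CUBIC))
E
```

```text
time_s: 21.35
position: [0.5634, -0.0232, 0.2437]
tcp_rot: [[-0.001, 0.982, 0.187], [0.001, 0.187, -0.982], [-1.0, -0.0, -0.001]]
force: [0.4, 0.3, 0.5]
opening: 0.804
t 21.4 pos [ 0.5634 -0.0231  0.2439] psi 10.78 | yaw 0.08 then x(down) 213.9 y -1.3 z 1.3 F [-0.2  0.5  0.1] open 70.1
[252.5 132.7]
[301.9 132.8]
[299.8 253.1]
[254.4 253.1]
```

View pics/w5c.png

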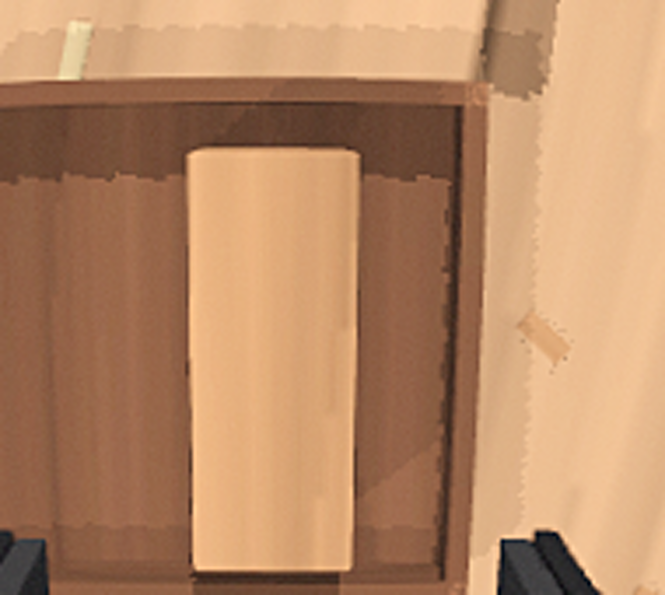

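```bash
python3 -m inch '{"dp":[[10,-1,1],[25,0,0],[30,0,0],[30,0,0],[30,0,0],[30,0,0],[25,0,0],[15,0,0],[10,0,0],[5,0,0],[4,0,0],[0,0,0],[0,0,0],[0,0,0]],"yaw":[0,0,0,0,0,0,0,0,0,0,0,0,0,0]}' 
python3 -c "
from h import *
goto(.5628,-.0246,.030,10.7)"
```

```text
time_s: 22.57
position: [0.5634, -0.0255, 0.0311]
tcp_rot: [[0.002, 0.983, 0.186], [-0.001, 0.186, -0.983], [-1.0, 0.002, 0.001]]
force: [0.3, -0.2, 0.6]
opening: 0.805
t 22.57 pos [ 0.5634 -0.0255  0.0311] psi 10.71 | yaw 0.01 then x(down) 1.1 y -0.4 z -1.0 F [ 0.3 -0.2  0.6] open 70.0
```

```bash
python3 -m inch '{"dp":[[0,0,0],[0,0,0],[0,0,0],[0,0,0],[0,0,0],[0,0,0],[0,0,0],[0,0,0]],"yaw":[0,0,0,0,0,0,0,0]}' 5; python3 - <<'E'
from h import *
import cv2
goto(.5628,-.0246,.030,10.7)
t=cv2.imread('pics/top0.png');cv2.imwrite('pics/pk.png',cv2.resize(t[320:360,135:185],None,fx=10,fy=10,interpolation=cv2.INTER_CUBIC))
E
```

```text
time_s: 23.23
position: [0.563, -0.0255, 0.0304]
tcp_rot: [[0.001, 0.983, 0.186], [-0.0, 0.186, -0.983], [-1.0, 0.001, 0.0]]
force: [0.8, 0.1, 3.9]
opening: 0.57
t 23.23 pos [ 0.563  -0.0255  0.0304] psi 10.7 | yaw -0.0 then x(down) 0.4 y -0.0 z -0.9 F [0.8 0.1 3.9] open 49.6
```

View pics/pk.png

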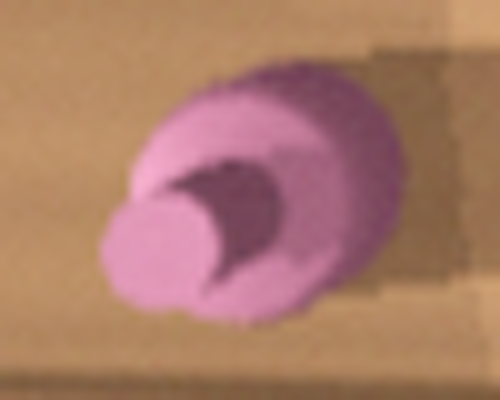

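```bash
python3 - <<'E'
from h import *
print(top([(161,250)],10,135,320,.115), top([(161,250)],10,135,320,.1))
E
python3 -m inch '{"dp":[[-3,0,0],[-10,0,0],[-20,0,0],[-25,0,0],[-25,0,0],[-25,0,0],[-20,0,0],[-15,0,0],[-7,0,0],[0,0,0],[0,0,0]],"yaw":[0,0,0,0,0,0,0,0,0,0,0]}' 
python3 -c "
from h import *
goto(.4148,.2800,.180,3.2)"
```

```text
[[0.2952 0.2229]] [[0.293  0.2267]]
time_s: 24.15
position: [0.562, -0.0252, 0.1798]
tcp_rot: [[-0.001, 0.983, 0.186], [0.0, 0.186, -0.983], [-1.0, -0.001, -0.0]]
force: [0.0, 0.6, -1.9]
opening: 0.57
t 24.15 pos [ 0.562  -0.0252  0.1798] psi 10.71 | yaw 7.51 then x(down) -0.2 y -129.9 z -313.0 F [ 0.   0.6 -1.9] open 49.6
```

```bash
python3 -m inch '{"dp":[[0,0,0],[0,0,0],[0,-8,-19],[0,-10,-24],[0,-10,-24],[0,-10,-24],[0,-10,-24],[0,-10,-24],[0,-10,-24],[0,-10,-20],[0,-10,-12],[0,-10,-5],[0,-10,0],[0,-10,0],[0,-8,0],[0,-4,0],[0,0,0],[0,0,0],[0,0,0]],"yaw":[3.7,3.8,0,0,0,0,0,0,0,0,0,0,0,0,0,0,0,0,0]}' 
python3 - <<'E'
from h import *
from rig import bot
import cv2
c=bot.capture('wrist');cv2.imwrite('pics/w6.png',c['color'][:,:,::-1]);np.savez('w6.npz',**c)
goto(.4148,.2800,.180,3.2)
E
```

```text
time_s: 25.73
position: [0.4226, 0.1667, 0.1803]
tcp_rot: [[0.002, 0.998, 0.055], [0.0, 0.055, -0.998], [-1.0, 0.002, -0.0]]
force: [0.4, -0.8, -1.9]
opening: 0.573
t 25.78 pos [0.4226 0.1668 0.1802] psi 3.16 | yaw -0.04 then x(down) 0.2 y -1.5 z -113.5 F [ 0.7  0.2 -3. ] open 50.1
```

View pics/w6.png

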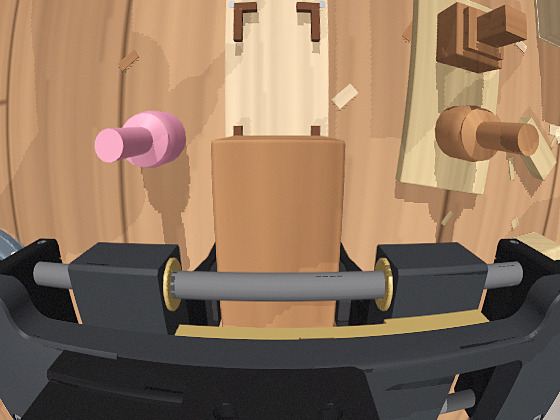

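```bash
python3 - <<'E'
from h import *
import cv2
c=np.load('w6.npz')
a=np.radians(3.2);R=np.array([[np.cos(a),-np.sin(a)],[np.sin(a),np.cos(a)]])
for nm,d,z in [('edgeL',(-50,30),.014),('edgeR',(50,30),.014),('edgeL2',(-50,60),.014),('edgeR2',(50,60),.014),('stop inner L far',(-33,73),.024),('inner R far',(33,73),.024)]:
  print(nm,np.round(wproj(c,[*(np.array([.4148,.28])+R@np.array(d)/1000),z]),1))
t=cv2.imread('pics/w6.png');cv2.imwrite('pics/w6c.png',cv2.resize(t[0:150,205:350],None,fx=4,fy=4,interpolation=cv2.INTER_CUBIC))
E
```

```text
edgeL [224.5  53.7]
edgeR [327.8  53.5]
edgeL2 [224.9  25.4]
edgeR2 [327.4  25.2]
stop inner L far [241.3   9.3]
inner R far [310.9   9.1]
```

View pics/w6c.png

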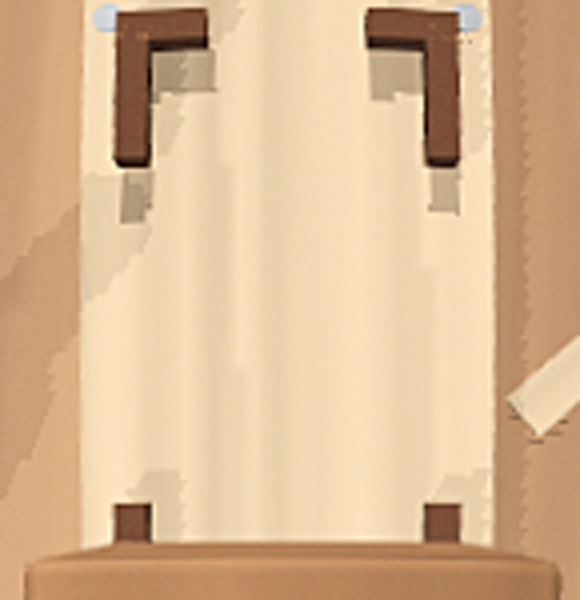

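```bash
python3 -c "
from h import *
goto(.4152,.2787,.0364,3.2)"
python3 -m inch '{"dp":[[0,-0.5,-8],[0,0,-18],[0,0,-24],[0,0,-24],[0,0,-18],[0,0,-12],[0,0,-6],[0,0,-2],[0,0,0],[0,0,0],[0,0,0]],"yaw":[0,0,0,0,0,0,0,0,0,0,0]}' 
python3 -c "
from h import *
goto(.4152,.2787,.0364,3.2)"
```

```text
t 25.78 pos [0.4226 0.1668 0.1802] psi 3.16 | yaw -0.04 then x(down) 143.8 y -1.1 z -112.1 F [ 0.7  0.2 -3. ] open 50.1
time_s: 26.7
position: [0.4148, 0.278, 0.18]
tcp_rot: [[-0.0, 0.998, 0.055], [-0.0, 0.055, -0.998], [-1.0, -0.0, 0.0]]
force: [-0.8, -0.2, -2.1]
opening: 0.572
t 26.7 pos [0.4148 0.278  0.18  ] psi 3.15 | yaw -0.05 then x(down) 143.6 y 0.4 z -0.7 F [-0.8 -0.2 -2.1] open 49.8
```

```bash
python3 -m inch '{"dp":[[8,0,-0.7],[20,0,0],[25,0,0],[25,0,0],[22,0,0],[15,0,0],[10,0,0],[7,0,0],[4,0,0],[3,0,0],[2,0,0],[1,0,0],[0,0,0],[0,0,0],[0,0,0]],"yaw":[0,0,0,0,0,0,0,0,0,0,0,0,0,0,0]}' 
python3 -c "
from h import *
goto(.4152,.2787,.0364,3.2)"
```

```text
time_s: 27.95
position: [0.4151, 0.2797, 0.0385]
tcp_rot: [[0.001, 0.998, 0.056], [0.0, 0.056, -0.998], [-1.0, 0.001, -0.0]]
force: [1.1, -0.2, -2.7]
opening: 0.568
t 27.95 pos [0.4151 0.2797 0.0385] psi 3.21 | yaw 0.01 then x(down) 2.1 y 0.1 z 1.0 F [ 1.1 -0.2 -2.7] open 49.4
```

```bash
python3 -m inch '{"dp":[[1,0,0],[0.8,0,0],[0,0,0],[0,0,0]],"yaw":[0,0,0,0]}' 
python3 -m inch '{"dp":[[0,0,0],[0,0,0],[0,0,0],[0,0,0],[0,0,0]],"yaw":[0,0,0,0,0]}' 70
python3 -m inch '{"dp":[[-8,0,0],[-20,0,0],[-30,0,0],[-40,0,0],[-40,0,0],[-30,0,0],[-20,0,0],[-10,0,0],[0,0,0],[0,0,0],[0,0,0]],"yaw":[0,0,0,0,0,0,0,0,0,0,0]}' 
python3 - <<'E'
from h import *
from rig import bot
import cv2
goto(.425,-.32,.24,-3.7)
c=bot.capture('wrist');cv2.imwrite('pics/w7.png',c['color'][:,:,::-1]);np.savez('w7.npz',**c)
E
```

```text
time_s: 28.28
position: [0.415, 0.2796, 0.0364]
tcp_rot: [[0.0, 0.998, 0.056], [0.0, 0.056, -0.998], [-1.0, 0.0, -0.0]]
force: [-0.0, -0.4, -0.9]
opening: 0.574
time_s: 28.7
position: [0.4148, 0.2795, 0.0363]
tcp_rot: [[0.0, 0.998, 0.056], [0.0, 0.056, -0.998], [-1.0, 0.0, -0.0]]
force: [0.0, 0.3, -0.4]
opening: 0.785
time_s: 29.62
position: [0.4139, 0.2792, 0.2336]
tcp_rot: [[-0.002, 0.998, 0.056], [-0.001, 0.056, -0.998], [-1.0, -0.002, 0.001]]
force: [0.3, 0.7, -0.2]
opening: 0.802
t 29.62 pos [0.4139 0.2792 0.2336] psi 3.2 | yaw 6.9 then x(down) -6.4 y 49.7 z 597.2 F [ 0.3  0.7 -0.2] open 69.8
```

View pics/w7.png

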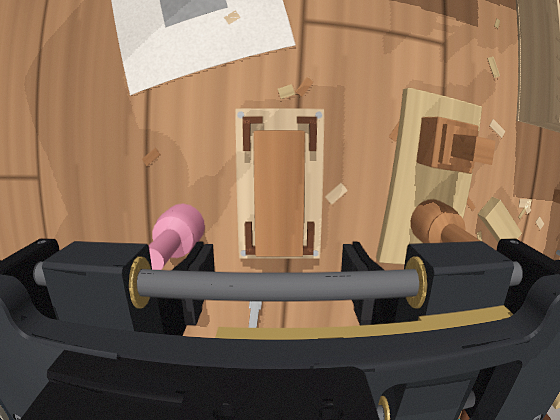

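The block lies inside the four stops, at (280,195), with even gaps. Next is the paw.

```bash
python3 -m inch '{"dp":[[0,2,15],[0,3,30],[0,3,32],[0,3,32],[0,3,32],[0,3,32],[0,3,32],[0,3,32],[0,3,32],[0,3,32],[0,3,32],[0,3,32],[0,3,32],[0,3,32],[0,3,32],[0,3,32],[0,3,32],[0,2,25],[0,0,12],[0,0,5]],"yaw":[3.5,3.4,0,0,0,0,0,0,0,0,0,0,0,0,0,0,0,0,0,0]}' 70
python3 -m inch '{"dp":[[0,0,0],[0,0,0],[0,0,0]],"yaw":[0,0,0]}' 
python3 - <<'E'
from h import *
from rig import bot
import cv2
c=bot.capture('wrist');cv2.imwrite('pics/w8.png',c['color'][:,:,::-1]);np.savez('w8.npz',**c)
goto(.425,-.32,.24,-3.7)
E
```

```text
time_s: 31.33
position: [0.4332, -0.2908, 0.2329]
tcp_rot: [[-0.002, 0.998, -0.067], [0.001, -0.067, -0.998], [-1.0, -0.002, -0.001]]
force: [-1.1, -0.0, -0.1]
opening: 0.801
time_s: 31.58
position: [0.4334, -0.2874, 0.2339]
tcp_rot: [[-0.001, 0.998, -0.063], [0.002, -0.063, -0.998], [-1.0, -0.001, -0.002]]
force: [-0.1, 0.7, 0.3]
opening: 0.802
t 31.63 pos [ 0.4335 -0.2874  0.2341] psi -3.6 | yaw 0.1 then x(down) -5.9 y -6.4 z 33.0 F [0.1 1.  0.1] open 70.0
```

View pics/w8.png

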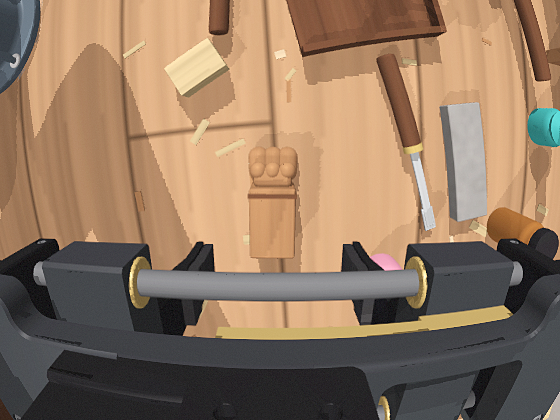

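```bash
python3 - <<'E'
import cv2
t=cv2.imread('pics/w8.png');cv2.imwrite('pics/w8c.png',cv2.resize(t[138:268,220:325],None,fx=4.5,fy=4.5,interpolation=cv2.INTER_CUBIC))
E
```

```text
(no output)
```

View pics/w8c.png

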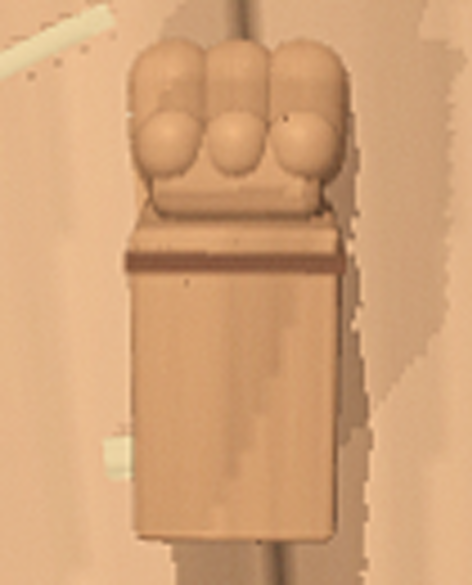

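```bash
python3 - <<'E'
from h import *
c=np.load('w8.npz');B=(4.5,220,138)
q=wcr(c,[(132,270),(340,270),(334,540),(136,540)],*B,.05)
print(q*1000)
print('w',np.linalg.norm(q[1]-q[0]),np.linalg.norm(q[2]-q[3]))
f=(q[0]+q[1])/2;n=(q[2]+q[3])/2; d=f-n
print('yaw',np.degrees(np.arctan2(-d[0],d[1])),'len',np.linalg.norm(d)*1000)
x=q[1]-q[0]+q[2]-q[3];print('yawx',np.degrees(np.arctan2(x[1],x[0])))
for z in (.01,.018,.025): 
  t=wcr(c,[(238,37)],*B,z); print(z,t, np.linalg.norm(t-n)*1000)
u=d/np.linalg.norm(d); print('origin',n+.06*u,'grip',n+.05*u)
E
```

```text
[[ 402.2459 -289.5581]
 [ 450.9893 -292.6607]
 [ 446.2478 -361.0043]
 [ 397.1343 -358.0045]]
w 0.04884199478331935 0.04920495209834946
yaw -4.119953569483643 len 68.57216567374388
yawx -3.5684182517408023
0.01 [[ 0.4299 -0.2392]] 120.62198431876594
0.018 [[ 0.4301 -0.2387]] 121.10627373599138
0.025 [[ 0.4302 -0.2383]] 121.53014281538769
origin [ 0.426  -0.2997] grip [ 0.4253 -0.3096]
```

```bash
python3 -c "
from h import *
goto(.4253,-.3096,.020,-3.85)"
```

```text
t 31.63 pos [ 0.4335 -0.2874  0.2341] psi -3.6 | yaw 0.25 then x(down) 214.1 y -6.7 z 22.7 F [0.1 1.  0.1] open 70.0
```

```bash
python3 -m inch '{"dp":[[10,-3.7,10.7],[25,-3,12],[30,0,0],[30,0,0],[30,0,0],[30,0,0],[25,0,0],[15,0,0],[8,0,0],[5,0,0],[4,0,0],[0,0,0],[0,0,0],[0,0,0]],"yaw":[0.25,0,0,0,0,0,0,0,0,0,0,0,0,0]}' 
python3 -c "
from h import *
goto(.4253,-.3096,.020,-3.85)"
```

```text
time_s: 32.8
position: [0.4261, -0.312, 0.0232]
tcp_rot: [[0.001, 0.998, -0.069], [-0.002, -0.069, -0.998], [-1.0, 0.002, 0.002]]
force: [0.3, -0.5, -0.3]
opening: 0.806
t 32.8 pos [ 0.4261 -0.312   0.0232] psi -3.93 | yaw -0.08 then x(down) 3.2 y -0.9 z -2.4 F [ 0.3 -0.5 -0.3] open 70.1
```

```bash
python3 -m inch '{"dp":[[2.5,-0.5,-2],[0,0,0],[0,0,0]],"yaw":[0,0,0]}'
python3 -m inch '{"dp":[[0,0,0],[0,0,0],[0,0,0],[0,0,0],[0,0,0],[0,0,0],[0,0,0],[0,0,0]],"yaw":[0,0,0,0,0,0,0,0]}' 5; python3 -c "
from h import *
goto(.4253,-.3096,.020,-3.85)"
python3 -m inch '{"dp":[[-3,0,0],[-10,0,0],[-20,0,0],[-25,0,0],[-25,0,0],[-25,0,0],[-20,0,0],[-15,0,0],[-7,0,0],[0,0,0],[0,0,0]],"yaw":[0,0,0,0,0,0,0,0,0,0,0]}' 
python3 - <<'E'
from h import *
from rig import bot
import cv2
goto(.4253,-.3096,.020,-3.85)
c=bot.capture('wrist');cv2.imwrite('pics/w9.png',c['color'][:,:,::-1]);np.savez('w9.npz',**c)
E
```

```text
time_s: 33.05
position: [0.4252, -0.3093, 0.02]
tcp_rot: [[0.0, 0.998, -0.069], [-0.0, -0.069, -0.998], [-1.0, 0.0, 0.0]]
force: [-0.1, 0.3, -0.3]
opening: 0.808
time_s: 33.72
position: [0.4253, -0.3095, 0.0198]
tcp_rot: [[0.0, 0.998, -0.069], [-0.0, -0.069, -0.998], [-1.0, 0.0, 0.0]]
force: [0.0, 0.1, -0.3]
opening: 0.57
t 33.72 pos [ 0.4253 -0.3095  0.0198] psi -3.94 | yaw -0.09 then x(down) -0.2 y 0.0 z 0.1 F [ 0.   0.1 -0.3] open 49.6
time_s: 34.63
position: [0.4249, -0.3092, 0.1698]
tcp_rot: [[-0.0, 0.998, -0.069], [0.0, -0.069, -0.998], [-1.0, -0.0, -0.0]]
force: [-0.3, -0.0, -1.4]
opening: 0.571
t 34.63 pos [ 0.4249 -0.3092  0.1698] psi -3.95 | yaw -0.1 then x(down) 149.8 y 0.5 z 0.4 F [-0.3 -0.  -1.4] open 49.7
```

View pics/w9.png

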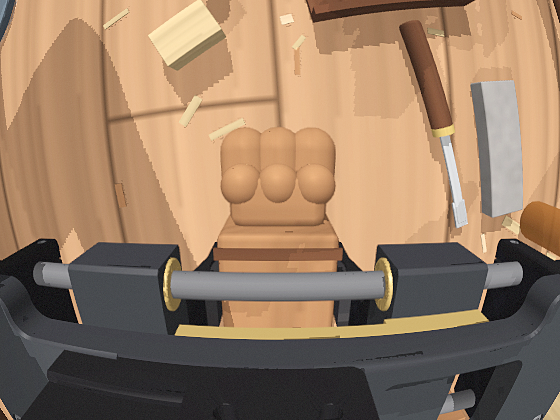

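```bash
python3 - <<'E'
from h import *
c=np.load('w9.npz')
a=np.radians(-3.95);u=np.array([-np.sin(a),np.cos(a)])
for z in (.16,.168,.175):print(wproj(c,[*(np.array([.4249,-.3092])+.072*u),z]))
goto(.5642,-.0346,.0278,10.7)
E
```

```text
(np.float64(278.52405808957434), np.float64(123.25370760786507))
(np.float64(278.5731266794845), np.float64(123.12650819152726))
(np.float64(278.6204885242916), np.float64(123.00374271685772))
t 34.68 pos [ 0.4246 -0.3089  0.1691] psi -3.94 | yaw -14.64 then x(down) 141.3 y 188.1 z -243.6 F [-0.   0.4 -2.7] open 49.6
```

```bash
python3 -m inch '{"dp":[[0,0,0],[0,0,0],[0,8,-10],[0,15,-20],[0,19,-24],[0,19,-24],[0,19,-24],[0,19,-24],[0,19,-24],[0,19,-24],[0,18,-24],[0,16,-20],[0,10,-13],[0,5,-8],[0,2,-4],[0,0,0],[0,0,0],[0,0,0]],"yaw":[-7.1,-7,-0.5,0,0,0,0,0,0,0,0,0,0,0,0,0,0,0]}' 
python3 - <<'E'
from h import *
from rig import bot
import cv2
goto(.5640,-.0338,.0278,10.7)
c=bot.capture('wrist');cv2.imwrite('pics/w10.png',c['color'][:,:,::-1]);np.savez('w10.npz',**c)
E
```

```text
time_s: 36.18
position: [0.5645, -0.0368, 0.1695]
tcp_rot: [[-0.001, 0.983, 0.183], [-0.0, 0.183, -0.983], [-1.0, -0.001, -0.0]]
force: [-0.1, -0.6, -2.1]
opening: 0.573
t 36.18 pos [ 0.5645 -0.0368  0.1695] psi 10.57 | yaw -0.13 then x(down) 141.7 y 0.0 z -3.0 F [-0.1 -0.6 -2.1] open 49.8
```

View pics/w10.png

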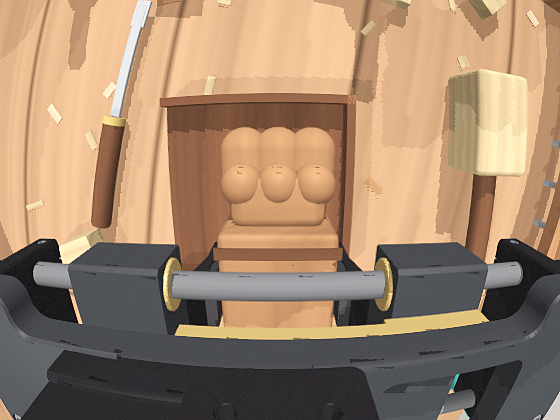

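```bash
python3 -m inch '{"dp":[[8,0,-3],[20,0,0],[25,0,0],[25,0,0],[22,0,0],[15,0,0],[10,0,0],[6,0,0],[4,0,0],[2.5,0,0],[1.5,0,0],[0,0,0],[0,0,0],[0,0,0]],"yaw":[0,0,0,0,0,0,0,0,0,0,0,0,0,0]}' 
python3 -c "
from h import *
goto(.5640,-.0338,.0278,10.7)"
```

```text
time_s: 37.4
position: [0.565, -0.0331, 0.0314]
tcp_rot: [[0.001, 0.983, 0.185], [-0.0, 0.185, -0.983], [-1.0, 0.001, 0.001]]
force: [0.2, 0.3, -1.7]
opening: 0.57
t 37.4 pos [ 0.565  -0.0331  0.0314] psi 10.66 | yaw -0.04 then x(down) 3.6 y -1.1 z 0.5 F [ 0.2  0.3 -1.7] open 49.6
```

```bash
python3 -m inch '{"dp":[[1.5,-0.5,0],[1.3,0,0],[0,0,0],[0,0,0]],"yaw":[0,0,0,0]}' 
python3 -c "
from h import *
goto(.5640,-.0338,.0278,10.7)"
```

```text
time_s: 37.73
position: [0.564, -0.033, 0.0279]
tcp_rot: [[-0.0, 0.983, 0.185], [0.0, 0.185, -0.983], [-1.0, -0.0, -0.0]]
force: [-0.0, -0.8, -1.3]
opening: 0.571
t 37.73 pos [ 0.564  -0.033   0.0279] psi 10.65 | yaw -0.05 then x(down) 0.1 y -0.1 z 0.7 F [-0.  -0.8 -1.3] open 49.7
```

```bash
python3 -m inch '{"dp":[[0.4,0,0.7],[0,0,0],[0,0,0]],"yaw":[0,0,0]}'
python3 -m inch '{"dp":[[0,0,0],[0,0,0],[0,0,0],[0,0,0],[0,0,0]],"yaw":[0,0,0,0,0]}' 70
python3 -m inch '{"dp":[[-8,0,0],[-20,0,0],[-30,0,0],[-40,0,0],[-40,0,0],[-40,0,0],[-20,0,0],[-10,0,0],[0,0,0],[0,0,0],[0,0,0]],"yaw":[0,0,0,0,0,0,0,0,0,0,0]}' 
python3 - <<'E'
from h import *
from rig import bot
import cv2
goto(.6082,.2508,.24,10.1)
c=bot.capture('wrist');cv2.imwrite('pics/w11.png',c['color'][:,:,::-1]);np.savez('w11.npz',**c)
cv2.imwrite('pics/w11c.png',cv2.resize(c['color'][90:265,200:390,::-1],None,fx=3.4,fy=3.4,interpolation=cv2.INTER_CUBIC))
a=np.radians(10.7);R=np.array([[np.cos(a),-np.sin(a)],[np.sin(a),np.cos(a)]])
for nm,d,z in [('endL',(-25,-60),.058),('endR',(25,-60),.058),('toe',(0,62),.026)]:
  print(nm,np.round((np.array(wproj(c,[*(np.array([.5623,-.0248])+R@np.array(d)/1000),z]))-[200,90])*3.4,1))
E
```

```text
time_s: 37.98
position: [0.5642, -0.0336, 0.0278]
tcp_rot: [[0.0, 0.983, 0.185], [0.0, 0.185, -0.983], [-1.0, 0.0, -0.0]]
force: [-0.6, 0.4, 1.9]
opening: 0.574
time_s: 38.4
position: [0.5643, -0.034, 0.0276]
tcp_rot: [[0.0, 0.983, 0.185], [-0.0, 0.185, -0.983], [-1.0, 0.0, 0.0]]
force: [-0.3, -0.3, 0.6]
opening: 0.788
time_s: 39.32
position: [0.5627, -0.0335, 0.2336]
tcp_rot: [[-0.004, 0.983, 0.185], [0.001, 0.185, -0.983], [-1.0, -0.004, -0.002]]
force: [0.1, 0.1, 0.6]
opening: 0.808
t 39.32 pos [ 0.5627 -0.0335  0.2336] psi 10.65 | yaw 0.55 then x(down) -6.4 y 94.6 z -271.9 F [0.1 0.1 0.6] open 70.3
endL [192.5 518.5]
endR [351.1 518.5]
toe [271.7 123.3]
```

View pics/w11c.png

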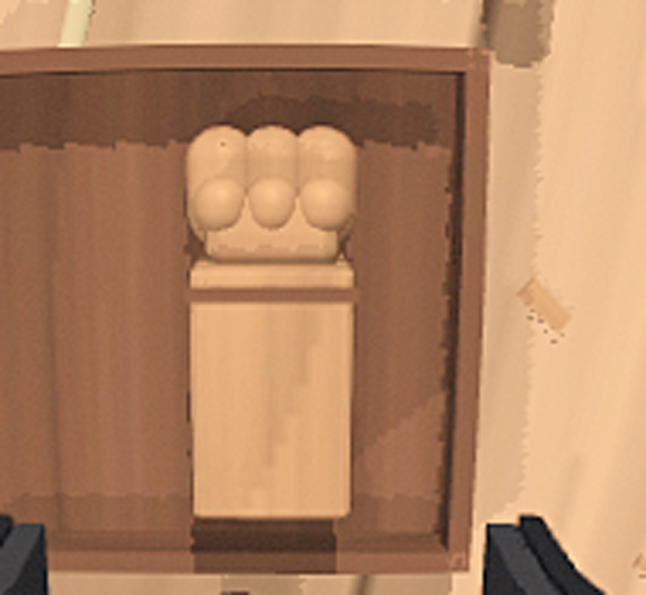

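The paw lies along the back within about 1 mm of the predicted place, with its end at (193–350,517) and its toes at row 126 of the crop. Next is the round post.

```bash
python3 -m inch '{"dp":[[-3,4,-10],[-3,8,-22],[0,8,-22],[0,8,-22],[0,8,-22],[0,8,-22],[0,8,-22],[0,8,-22],[0,8,-22],[0,8,-22],[0,8,-22],[0,7,-22],[0,6,-20],[0,3,-13],[0,0.5,-7],[0,0,-2],[0,0,0],[0,0,0],[0,0,0]],"yaw":[0.5,0,0,0,0,0,0,0,0,0,0,0,0,0,0,0,0,0,0]}' 45
python3 - <<'E'
from h import *
from rig import bot
import cv2
goto(.6082,.2508,.1012,10.1)
c=bot.capture('wrist');cv2.imwrite('pics/w12.png',c['color'][:,:,::-1]);np.savez('w12.npz',**c)
print(wproj(c,[.6082,.2508,.133]))
cv2.imwrite('pics/w12c.png',cv2.resize(c['color'][40:265,200:390,::-1],None,fx=2.6,fy=2.6,interpolation=cv2.INTER_CUBIC))
E
```

```text
time_s: 40.95
position: [0.6112, 0.2721, 0.2415]
tcp_rot: [[-0.0, 0.985, 0.175], [-0.001, 0.175, -0.985], [-1.0, -0.0, 0.0]]
force: [0.4, -0.4, 0.2]
opening: 0.519
t 40.95 pos [0.6112 0.2721 0.2415] psi 10.08 | yaw -0.02 then x(down) 140.3 y -6.7 z 20.5 F [ 0.4 -0.4  0.2] open 45.1
(np.float64(270.40634717326213), np.float64(235.7920776171261))
```

View pics/w12c.png

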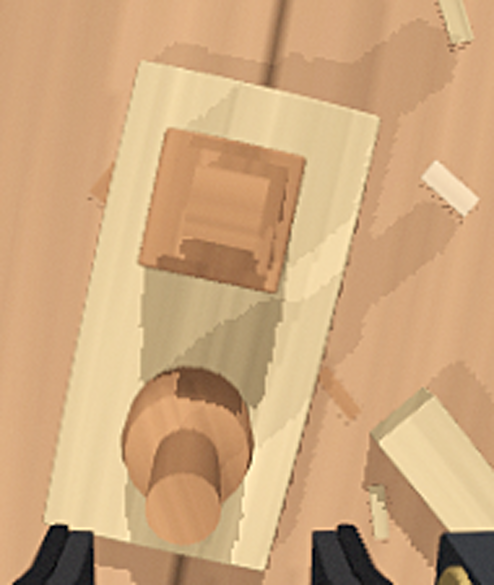

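```bash
python3 -m inch '{"dp":[[0,-2.7,8],[0,-4,12.5],[8,0,0],[20,0,0],[25,0,0],[25,0,0],[22,0,0],[15,0,0],[10,0,0],[7,0,0],[4,0,0],[2,0,0],[1,0,0],[0,0,0],[0,0,0],[0,0,0]],"yaw":[0,0,0,0,0,0,0,0,0,0,0,0,0,0,0,0]}' 
python3 -c "
from h import *
goto(.6082,.2508,.1012,10.1)"
```

```text
time_s: 42.33
position: [0.6087, 0.2522, 0.1034]
tcp_rot: [[0.001, 0.984, 0.176], [0.0, 0.176, -0.984], [-1.0, 0.002, -0.0]]
force: [-0.0, 0.1, 0.6]
opening: 0.518
t 42.33 pos [0.6087 0.2522 0.1034] psi 10.16 | yaw 0.06 then x(down) 2.2 y -0.7 z 1.3 F [-0.   0.1  0.6] open 45.0
```

```bash
python3 -m inch '{"dp":[[1.2,-0.3,1],[0,0,0],[0,0,0]],"yaw":[0,0,0]}'
python3 -c "
from h import *
goto(.6082,.2508,.1012,10.1)"
python3 -m inch '{"dp":[[0,0,0],[0,0,0],[0,0,0],[0,0,0],[0,0,0],[0,0,0],[0,0,0],[0,0,0],[0,0,0]],"yaw":[0,0,0,0,0,0,0,0,0]}' 5
python3 -c "
from h import *
goto(.6082,.2508,.1012,10.1)"
```

```text
time_s: 42.58
position: [0.608, 0.2509, 0.1015]
tcp_rot: [[0.0, 0.984, 0.176], [0.0, 0.176, -0.984], [-1.0, 0.0, -0.0]]
force: [0.4, -0.4, -0.1]
opening: 0.52
t 42.58 pos [0.608  0.2509 0.1015] psi 10.15 | yaw 0.05 then x(down) 0.3 y 0.1 z 0.1 F [ 0.4 -0.4 -0.1] open 45.2
time_s: 43.33
position: [0.6081, 0.2509, 0.1013]
tcp_rot: [[0.0, 0.984, 0.176], [0.0, 0.176, -0.984], [-1.0, 0.0, -0.0]]
force: [0.6, -0.5, -1.7]
opening: 0.282
t 43.33 pos [0.6081 0.2509 0.1013] psi 10.15 | yaw 0.05 then x(down) 0.1 y 0.1 z 0.1 F [ 0.6 -0.5 -1.7] open 24.5
```

```bash
python3 -m inch '{"dp":[[-3,0,0],[-10,0,0],[-20,0,0],[-25,0,0],[-25,0,0],[-25,0,0],[-20,0,0],[-9,0,0],[-3,0,0],[0,0,0],[0,0,0]],"yaw":[0,0,0,0,0,0,0,0,0,0,0]}' 
python3 -c "
from h import *
goto(.5061,-.0752,.24,10.1)"
```

```text
time_s: 44.25
position: [0.6071, 0.2507, 0.2401]
tcp_rot: [[-0.003, 0.984, 0.176], [-0.001, 0.176, -0.984], [-1.0, -0.003, 0.0]]
force: [0.7, -0.3, -1.7]
opening: 0.28
t 44.25 pos [0.6071 0.2507 0.2401] psi 10.15 | yaw 0.05 then x(down) 0.1 y -156.6 z 303.1 F [ 0.7 -0.3 -1.7] open 24.3
```

```bash
python3 -m inch '{"dp":[[0,-5,10],[0,-10,20],[0,-11.6,22],[0,-11.6,22],[0,-11.6,22],[0,-11.6,22],[0,-11.6,22],[0,-11.6,22],[0,-11.6,22],[0,-11.6,22],[0,-11.6,22],[0,-11.6,22],[0,-11.6,22],[0,-8,16],[0,-4,10],[0,-2,5],[0,0,0],[0,0,0],[0,0,0],[0,0,0]],"yaw":[0,0,0,0,0,0,0,0,0,0,0,0,0,0,0,0,0,0,0,0]}' 
python3 -c "
from h import *
goto(.5061,-.0752,.091,10.1)"
```

```text
time_s: 45.92
position: [0.5075, -0.074, 0.2413]
tcp_rot: [[-0.0, 0.984, 0.178], [0.0, 0.178, -0.984], [-1.0, -0.0, -0.0]]
force: [0.0, 0.4, -2.3]
opening: 0.278
t 45.92 pos [ 0.5075 -0.074   0.2413] psi 10.24 | yaw 0.14 then x(down) 150.3 y -1.6 z 1.0 F [ 0.   0.4 -2.3] open 24.2
```

Now I'll lower it to just above the floor, check, and trim.

```bash
python3 -m inch '{"dp":[[8,-1.5,1],[20,0,0],[25,0,0],[25,0,0],[22,0,0],[17,0,0],[12,0,0],[8,0,0],[5,0,0],[3,0,0],[0,0,0],[0,0,0],[0,0,0]],"yaw":[0,0,0,0,0,0,0,0,0,0,0,0,0]}' 
python3 -m inch '{"dp":[[0,0,0]],"yaw":[0]}'
python3 -c "
from h import *
goto(.5061,-.0752,.091,10.1)"
```

```text
time_s: 47.0
position: [0.5066, -0.0763, 0.097]
tcp_rot: [[0.002, 0.984, 0.176], [-0.001, 0.176, -0.984], [-1.0, 0.001, 0.001]]
force: [0.3, 0.4, -1.8]
opening: 0.28
time_s: 47.08
position: [0.5066, -0.0763, 0.0971]
tcp_rot: [[0.002, 0.984, 0.176], [-0.001, 0.176, -0.984], [-1.0, 0.001, 0.001]]
force: [0.7, 0.6, -1.4]
opening: 0.277
t 47.08 pos [ 0.5066 -0.0763  0.0971] psi 10.16 | yaw 0.06 then x(down) 6.1 y -0.3 z -1.2 F [ 0.7  0.6 -1.4] open 24.1
```

```bash
python3 -m inch '{"dp":[[2,-0.2,-1],[2,0,0],[1,0,0],[0,0,0],[0,0,0]],"yaw":[0,0,0,0,0]}'
python3 -c "
from h import *
goto(.5061,-.0752,.091,10.1)"
```

```text
time_s: 47.5
position: [0.5056, -0.0752, 0.0913]
tcp_rot: [[-0.0, 0.984, 0.176], [0.0, 0.176, -0.984], [-1.0, -0.0, -0.0]]
force: [0.9, -0.0, -1.7]
opening: 0.274
t 47.5 pos [ 0.5056 -0.0752  0.0913] psi 10.16 | yaw 0.06 then x(down) 0.3 y 0.5 z 0.1 F [ 0.9 -0.  -1.7] open 23.9
```

```bash
python3 -m inch '{"dp":[[0.3,0.5,0],[0,0,0],[0,0,0]],"yaw":[0,0,0]}'
python3 -m inch '{"dp":[[0,0,0],[0,0,0],[0,0,0],[0,0,0],[0,0,0],[0,0,0]],"yaw":[0,0,0,0,0,0]}' 45
python3 -m inch '{"dp":[[-8,0,0],[-20,0,0],[-30,0,0],[-40,0,0],[-30,0,0],[-17,0,0],[-5,0,0],[0,0,0],[0,0,0],[0,0,0]],"yaw":[0,0,0,0,0,0,0,0,0,0]}' 
python3 - <<'E'
from h import *
from rig import bot
import cv2
goto(.6049,.3492,.24,-1.89)
c=bot.capture('wrist');cv2.imwrite('pics/w13.png',c['color'][:,:,::-1]);np.savez('w13.npz',**c)
print((np.array(wproj(c,[.5063,-.0750,.123]))-[220,70])*3.8)
cv2.imwrite('pics/w13c.png',cv2.resize(c['color'][70:250,220:400,::-1],None,fx=3.3,fy=3.3,interpolation=cv2.INTER_CUBIC))
E
```

```text
time_s: 47.75
position: [0.5058, -0.0751, 0.0912]
tcp_rot: [[-0.001, 0.984, 0.177], [-0.0, 0.177, -0.984], [-1.0, -0.001, -0.0]]
force: [-2.6, -0.8, 2.8]
opening: 0.283
time_s: 48.25
position: [0.5063, -0.0751, 0.091]
tcp_rot: [[0.0, 0.984, 0.176], [-0.0, 0.176, -0.984], [-1.0, 0.0, 0.0]]
force: [-0.1, 0.3, -1.4]
opening: 0.509
time_s: 49.08
position: [0.505, -0.0747, 0.2395]
tcp_rot: [[-0.003, 0.984, 0.176], [0.001, 0.176, -0.984], [-1.0, -0.003, -0.002]]
force: [0.0, 0.8, 0.5]
opening: 0.515
t 49.08 pos [ 0.505  -0.0747  0.2395] psi 10.15 | yaw 12.04 then x(down) -0.5 y 85.8 z -427.0 F [0.  0.8 0.5] open 44.8
[228.4727 534.9629]
```

View pics/w13c.png

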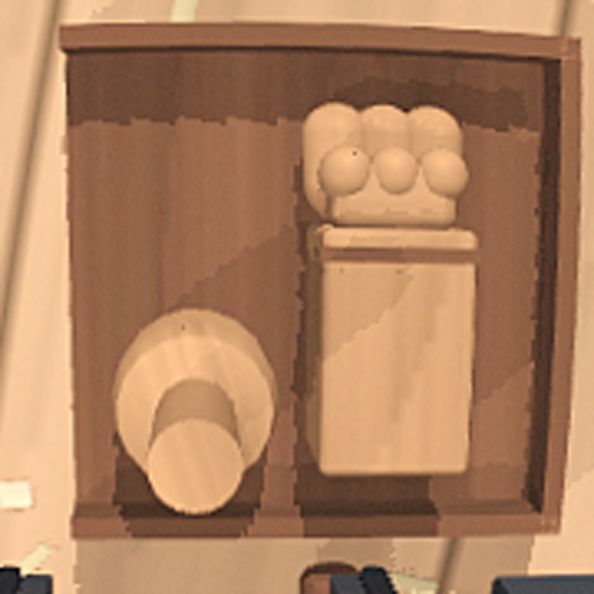

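The round post is back, with its top at (197,466) against a predicted (198,465). Now the square post.

```bash
python3 -m inch '{"dp":[[0,0,0],[0,0,0],[0,5,-15],[0,5,-25],[0,5,-26],[0,5,-26],[0,5,-26],[0,5,-26],[0,5,-26],[0,5,-26],[0,5,-26],[0,5,-26],[0,5,-26],[0,5,-26],[0,5,-26],[0,5,-26],[0,5,-26],[0,5,-26],[0,4,-15],[0,1.8,-8]],"yaw":[6,6,0,0,0,0,0,0,0,0,0,0,0,0,0,0,0,0,0,0]}'
python3 -m inch '{"dp":[[0,0,0],[0,0,0],[0,0,0],[0,0,0]],"yaw":[0,0,0,0]}'
python3 - <<'E'
from h import *
from rig import bot
import cv2
goto(.6049,.3492,.092,-1.89)
c=bot.capture('wrist');cv2.imwrite('pics/w14.png',c['color'][:,:,::-1]);np.savez('w14.npz',**c)
a=np.radians(-1.9);R=np.array([[np.cos(a),-np.sin(a)],[np.sin(a),np.cos(a)]])
for nm,d,z in [('TL',(-28,28),.063),('TR',(28,28),.063),('pl',(-12,12),.118),('pr',(12,12),.118)]:
  print(nm,np.round((np.array(wproj(c,[*(np.array([.6049,.3490])+R@np.array(d)/1000),z]))-[230,130])*5,1))
cv2.imwrite('pics/w14c.png',cv2.resize(c['color'][130:250,230:380,::-1],None,fx=5,fy=5,interpolation=cv2.INTER_CUBIC))
E
```

```text
time_s: 50.8
position: [0.6052, 0.3509, 0.2385]
tcp_rot: [[-0.003, 1.0, -0.03], [-0.001, -0.03, -1.0], [-1.0, -0.003, 0.001]]
force: [0.2, 0.3, 0.4]
opening: 0.519
time_s: 51.13
position: [0.6055, 0.3475, 0.2408]
tcp_rot: [[-0.001, 0.999, -0.034], [-0.001, -0.034, -0.999], [-1.0, -0.001, 0.001]]
force: [0.2, -0.1, -0.1]
opening: 0.52
t 51.13 pos [0.6055 0.3475 0.2408] psi -1.92 | yaw -0.03 then x(down) 148.8 y -0.7 z -1.6 F [ 0.2 -0.1 -0.1] open 45.2
TL [100.1 181.6]
TR [375.3 181.5]
pl [167.6 313.6]
pr [307.2 313.6]
```

View pics/w14c.png

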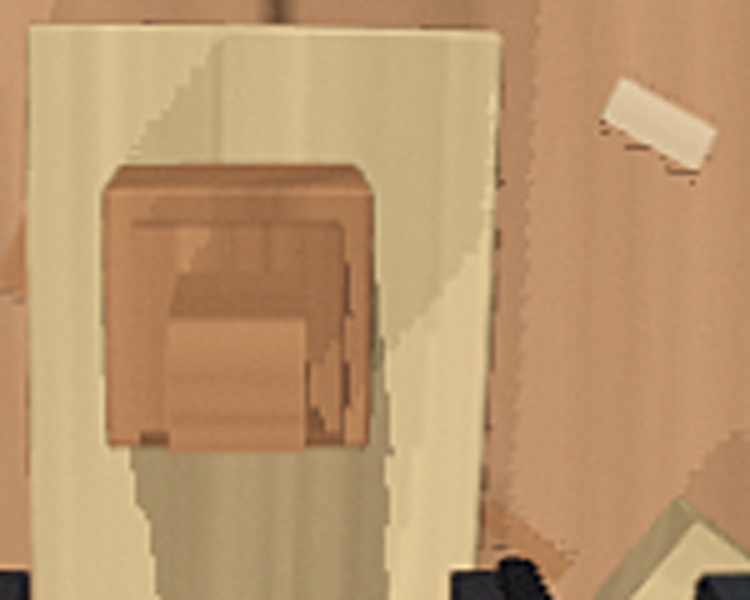

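The square post is aligned, and its top edge is within 1 px of the prediction. I'll descend and grip.

```bash
python3 -m inch '{"dp":[[8,-0.7,-1.5],[20,0,0],[25,0,0],[25,0,0],[22,0,0],[17,0,0],[12,0,0],[8,0,0],[5,0,0],[3,0,0],[2,0,0],[0,0,0],[0,0,0],[0,0,0],[0,0,0]],"yaw":[0,0,0,0,0,0,0,0,0,0,0,0,0,0,0]}' 
python3 -c "
from h import *
goto(.6049,.3492,.092,-1.89)"
```

```text
time_s: 52.43
position: [0.6054, 0.3506, 0.0948]
tcp_rot: [[0.001, 0.999, -0.032], [0.0, -0.032, -0.999], [-1.0, 0.001, -0.0]]
force: [0.9, -0.2, 0.7]
opening: 0.517
t 52.43 pos [0.6054 0.3506 0.0948] psi -1.84 | yaw 0.05 then x(down) 2.8 y -0.4 z 1.4 F [ 0.9 -0.2  0.7] open 45.0
```

```bash
python3 -m inch '{"dp":[[1.8,-0.2,1.2],[0.4,0,0],[0,0,0],[0,0,0]],"yaw":[0,0,0,0]}'
python3 -c "
from h import *
goto(.6049,.3492,.092,-1.89)"
python3 -m inch '{"dp":[[0,0,0],[0,0,0],[0,0,0],[0,0,0],[0,0,0],[0,0,0],[0,0,0],[0,0,0],[0,0,0]],"yaw":[0,0,0,0,0,0,0,0,0]}' 5
python3 -c "
from h import *
goto(.6049,.3492,.092,-1.89)"
python3 -m inch '{"dp":[[-3,0,0],[-10,0,0],[-20,0,0],[-25,0,0],[-25,0,0],[-25,0,0],[-20,0,0],[-14,0,0],[-6,0,0],[0,0,0],[0,0,0]],"yaw":[0,0,0,0,0,0,0,0,0,0,0]}' 
python3 -c "
from h import *
goto(.4937,-.0024,.24,8.6)"
```

```text
time_s: 52.77
position: [0.6047, 0.3492, 0.0918]
tcp_rot: [[-0.0, 0.999, -0.032], [-0.0, -0.032, -0.999], [-1.0, -0.0, 0.0]]
force: [-0.1, 0.1, -0.5]
opening: 0.517
t 52.77 pos [0.6047 0.3492 0.0918] psi -1.85 | yaw 0.04 then x(down) -0.2 y 0.2 z -0.0 F [-0.1  0.1 -0.5] open 45.0
time_s: 53.52
position: [0.6048, 0.3493, 0.0918]
tcp_rot: [[0.0, 0.999, -0.032], [0.0, -0.032, -0.999], [-1.0, 0.0, -0.0]]
force: [0.1, -0.3, -0.7]
opening: 0.272
t 53.52 pos [0.6048 0.3493 0.0918] psi -1.84 | yaw 0.05 then x(down) -0.2 y 0.1 z 0.1 F [ 0.1 -0.3 -0.7] open 23.6
time_s: 54.43
position: [0.6044, 0.3491, 0.2397]
tcp_rot: [[-0.0, 0.999, -0.032], [-0.0, -0.032, -0.999], [-1.0, -0.0, 0.0]]
force: [0.2, 0.6, -2.2]
opening: 0.276
t 54.43 pos [0.6044 0.3491 0.2397] psi -1.84 | yaw -10.44 then x(down) -0.3 y -162.0 z 331.0 F [ 0.2  0.6 -2.2] open 24.0
```

```bash
python3 -m inch '{"dp":[[0,0,0],[0,0,0],[0,-5,10],[0,-10,20],[0,-11.8,24],[0,-11.8,24],[0,-11.8,24],[0,-11.8,24],[0,-11.8,24],[0,-11.8,24],[0,-11.8,24],[0,-11.8,24],[0,-11.8,24],[0,-11.8,24],[0,-11.8,24],[0,-9,18],[0,-5,12],[0,-3.2,7],[0,0,0],[0,0,0]],"yaw":[-5.2,-5.2,0,0,0,0,0,0,0,0,0,0,0,0,0,0,0,0,0,0]}'
python3 -m inch '{"dp":[[0,0,0],[0,0,0]],"yaw":[0,0]}'
python3 -c "
from h import *
goto(.4937,-.0024,.24,8.6)"
```

```text
time_s: 56.1
position: [0.4933, -0.0022, 0.2395]
tcp_rot: [[-0.001, 0.989, 0.147], [0.001, 0.147, -0.989], [-1.0, -0.001, -0.001]]
force: [-0.4, -0.5, -0.5]
opening: 0.272
time_s: 56.27
position: [0.4939, -0.0014, 0.2397]
tcp_rot: [[-0.0, 0.989, 0.149], [0.0, 0.149, -0.989], [-1.0, -0.0, -0.0]]
force: [-0.5, 0.5, -1.7]
opening: 0.268
t 56.27 pos [ 0.4939 -0.0014  0.2397] psi 8.6 | yaw -0.0 then x(down) -0.3 y -0.3 z 0.9 F [-0.5  0.5 -1.7] open 23.3
```

```bash
python3 -m inch '{"dp":[[8,-0.3,1],[20,0,0],[25,0,0],[25,0,0],[25,0,0],[20,0,0],[13,0,0],[8,0,0],[5,0,0],[3,0,0],[0,0,0],[0,0,0],[0,0,0],[0,0,0]],"yaw":[0,0,0,0,0,0,0,0,0,0,0,0,0,0]}' 
python3 -c "
from h import *
goto(.4937,-.0024,.082,8.6)"
```

```text
time_s: 57.43
position: [0.4942, -0.0033, 0.0886]
tcp_rot: [[0.002, 0.989, 0.149], [-0.0, 0.149, -0.989], [-1.0, 0.002, 0.001]]
force: [0.3, -0.0, -1.4]
opening: 0.278
t 57.43 pos [ 0.4942 -0.0033  0.0886] psi 8.56 | yaw -0.04 then x(down) 6.6 y -0.4 z -1.0 F [ 0.3 -0.  -1.4] open 24.1
```

```bash
python3 -m inch '{"dp":[[2,0,-0.8],[2,0,0],[1,0,0],[0,0,0],[0,0,0],[0,0,0]],"yaw":[0,0,0,0,0,0]}'
python3 -c "
from h import *
goto(.4937,-.0024,.082,8.6)"
```

```text
time_s: 57.93
position: [0.4936, -0.0024, 0.0828]
tcp_rot: [[-0.0, 0.989, 0.149], [0.0, 0.149, -0.989], [-1.0, -0.0, -0.0]]
force: [0.5, -0.2, -1.3]
opening: 0.277
t 57.93 pos [ 0.4936 -0.0024  0.0828] psi 8.56 | yaw -0.04 then x(down) 0.8 y 0.1 z -0.0 F [ 0.5 -0.2 -1.3] open 24.1
```

```bash
python3 -m inch '{"dp":[[0.7,0,0],[0,0,0],[0,0,0],[0,0,0]],"yaw":[0,0,0,0]}'
python3 -c "
from h import *
goto(.4937,-.0024,.082,8.6)"
python3 -m inch '{"dp":[[0,0,0],[0,0,0],[0,0,0],[0,0,0],[0,0,0],[0,0,0]],"yaw":[0,0,0,0,0,0]}' 45
python3 -m inch '{"dp":[[-8,0,0],[-20,0,0],[-30,0,0],[-40,0,0],[-40,0,0],[-27,0,0],[-10,0,0],[0,-10,10],[0,0,20],[0,0,15],[0,0,0],[0,0,0],[0,0,0],[0,0,0]],"yaw":[0,0,0,0,0,0,0,0,0,0,0,0,0,0]}' 
python3 - <<'E'
from h import *
from rig import bot
import cv2
goto(.495,-.046,.26,10)
c=bot.capture('wrist');cv2.imwrite('pics/w15.png',c['color'][:,:,::-1]);np.savez('w15.npz',**c)
cv2.imwrite('pics/w15c.png',cv2.resize(c['color'][98:255,235:405,::-1],None,fx=4.7,fy=4.7,interpolation=cv2.INTER_CUBIC)[:600])
def P(x,y,z): return np.round((np.array(wproj(c,[x,y,z]))-[235,98]+.5)*4.7-.5,1)
a=np.radians(8.7);R=np.array([[np.cos(a),-np.sin(a)],[np.sin(a),np.cos(a)]])
for d in [(-28,28),(28,28),(28,-28),(-28,-28)]:
  q=np.array([.4938,-.0026])+R@np.array(d)/1000; print('sq',P(*q,.053))
print('round',P(.5063,-.075,.123))
E
```

```text
time_s: 58.27
position: [0.4936, -0.0024, 0.0822]
tcp_rot: [[0.0, 0.989, 0.149], [0.0, 0.149, -0.989], [-1.0, 0.0, 0.0]]
force: [0.3, -0.5, -2.2]
opening: 0.271
t 58.27 pos [ 0.4936 -0.0024  0.0822] psi 8.55 | yaw -0.05 then x(down) 0.2 y 0.1 z -0.0 F [ 0.3 -0.5 -2.2] open 23.6
time_s: 58.77
position: [0.4936, -0.0025, 0.0822]
tcp_rot: [[0.0, 0.989, 0.149], [-0.0, 0.149, -0.989], [-1.0, 0.0, 0.0]]
force: [-0.0, 0.2, 0.3]
opening: 0.504
time_s: 59.93
position: [0.4899, -0.0477, 0.2571]
tcp_rot: [[-0.001, 0.989, 0.149], [0.001, 0.149, -0.989], [-1.0, -0.001, -0.001]]
force: [-0.1, 0.3, -0.4]
opening: 0.515
t 59.93 pos [ 0.4899 -0.0477  0.2571] psi 8.59 | yaw -1.41 then x(down) -2.9 y 5.3 z -0.8 F [-0.1  0.3 -0.4] open 44.8
sq [128.8 128.3]
sq [372.1 129.1]
sq [368.9 367.4]
sq [130.9 367.3]
round [266.6 649.9]
```

View pics/w15c.png

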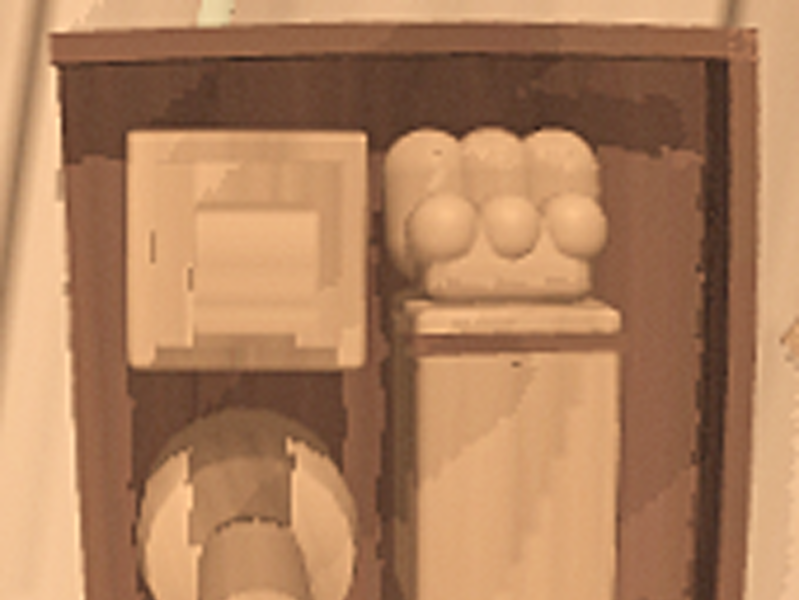

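The square's corners are within about 1 mm of the starting pose. A last overall check, then hand in.

```bash
python3 -m inch '{"dp":[[-10,0,10],[-10,0,25],[0,0,35],[0,0,35],[0,0,35],[0,0,30],[0,0,30],[0,0,20],[0,0,10],[0,0,0],[0,0,0],[0,0,0],[0,0,0]],"yaw":[0,0,0,0,0,0,0,0,0,0,0,0,0]}'; python3 - <<'E'
from h import *
from rig import bot
import cv2
a=bot.capture('top')['color'][:,:,::-1];b=bot.capture('scene')['color'][:,:,::-1]
o=cv2.imread('pics/top0.png')
A=cv2.resize(a[170:320,80:330],None,fx=3,fy=3,interpolation=cv2.INTER_CUBIC)
cv2.imwrite('pics/f1.png',A)
cv2.imwrite('pics/f2.png',b)
E
```

```text
time_s: 61.07
position: [0.5244, -0.274, 0.2772]
tcp_rot: [[-0.001, 0.989, 0.15], [0.001, 0.15, -0.989], [-1.0, -0.0, -0.001]]
force: [-0.2, 0.5, 1.1]
opening: 0.517
```

View pics/f1.png

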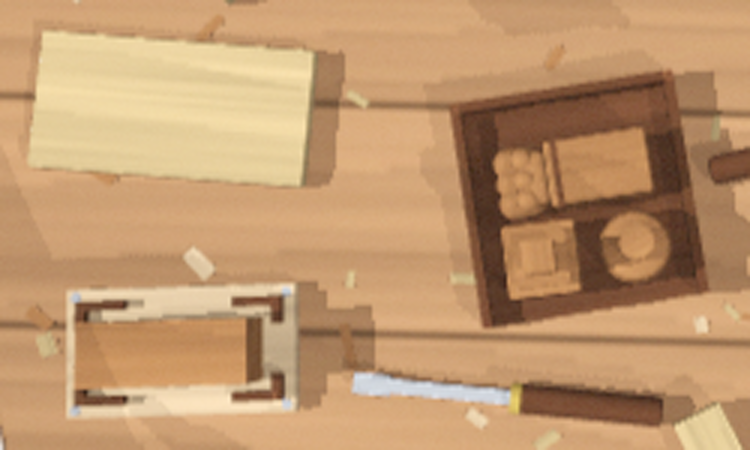

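View pics/f2.png

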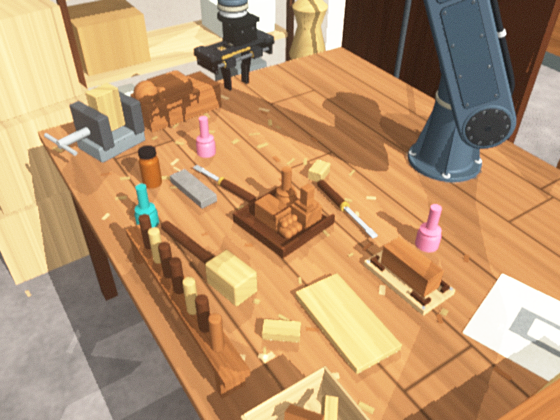

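```bash
python3 - <<'E'
from h import *
L=(3,80,170)
rep('block',top([(76,322),(248,318),(249,384),(76,390)],*L,.069))
rep('jig',top([(68,291),(297,284),(297,409),(68,417)],*L,.014))
c=np.load('w7.npz')
q=np.array([wbp(c,p,.069) for p in [(253.5,131),(305,131),(303,255),(255.5,255)]]); print('w7 block',q.mean(0),q)
q=np.array([wbp(c,p,.014) for p in [(236,109),(324,108),(319.5,257),(240,257)]]); print('w7 jig',q.mean(0))
E
```

```text
block c [0.4137 0.2794] sides [129.6  49.4 129.7  50.8] yaw(from y) 3.04 yaw(x) 3.66
jig c [0.4147 0.2798] sides [181.3  98.  179.7  98.7] yaw(from y) 3.26 yaw(x) 3.14
w7 block [0.4147 0.2811] [[0.3863 0.3434]
 [0.4358 0.3462]
 [0.4432 0.2189]
 [0.3934 0.2161]]
w7 jig [0.4157 0.2808]
```

The block sits within about 1 mm of the jig's centre and 0.5° of its direction. Handing in.

```bash
python3 -c "
from rig import bot
print(bot.hand_in())"
```

```text
the job is handed in; nothing more can be done
None
```

The job is done and handed in at about 61 s of the 118 s allowed. The hand-in reported no verdict. I stood both posts on the plank and laid the block in the jig, same underside down. The paw then went along the back of the tray, and the round and square posts went back in their places.

Last checks:
- **Block in jig:** it lies inside all four stops, within about 1 mm of the centre and 0.5° of the jig's direction, measured in both the top and wrist views.
- **Paw:** it is within about 1 mm of the block's starting place, lying along the same direction.
- **Posts:** both stand upright in the tray, each within about 1 mm of where it started. That is about the limit of what the cameras can measure.
- **Rest of the scene:** nothing fell or tipped. The arm ended clear of everything, and the wrist forces I read stayed under about 5 N.

No check failed. Two small disagreements remained. The paw's toe tip looked about 2 mm short of where I expected while it was held, so I shifted its placing by 1 mm. On one move I overshot the round post by about 20 mm at a safe height and corrected before descending.

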